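Clip the matching control half onto the purifier's rail

ROBOT

A 6-joint arm with a two-finger parallel gripper is mounted at the origin on the work surface. World frame = base frame: x ahead of the robot, y to its left, z up, the work surface at z = 0. Lengths are in mm, angles in rad, forces in N, time in s.
With the tool pointing down it reaches from about 350 to 775 mm from the base axis. Payload 7.3 kg.
Tool frame: the origin (TCP) lies on the mounting face of the last link; the fingertips stand 178 mm ahead of it and the grasp point (between the pads) lies 159 mm ahead of it; z points along the fingers, y is the line along which they close (so a half turn about z gives the same grasp; the last joint's range is limited). The gripper opens to 92 mm and grips with 3 to 60 N. Pads are 19 mm wide; open, the fingers measure 130 mm over their backs; the gripper's body (75 mm by 190 mm) begins 47 mm behind the grasp point.
Start: joints at [-1.451, 0.342, 1.524, -0, 1.275, -0.146], TCP at [137.928, -506.561, 404.741] pointing down, gripper open.
Joint ranges: [-2.53, 2.53], [-0.77, 2.02], [0.04, 2.7], [-1, 4.14], [0.28, 2.66], [-3.11, 3.11]. Speed limits (rad/s): [2.57, 2.57, 3.14, 3.14, 3.14, 3.14].

INTERFACE

Orientations are given as [roll, pitch, yaw] about the fixed x, y, z axes, in that order (R = Rz(yaw) Ry(pitch) Rx(roll)).
In Python, from plant import bot gives the robot as it stands.
- The arm moves only by the shell command python3 shift.py 'ROWS'. ROWS is a JSON list of rows, 1 to 5 of them, each of 5 numbers: the finger opening in mm, then dx, dy, dz in mm, then a turn about the tool's z in rad; each row is the pose to reach, as a shift and turn from the pose commanded when the command began, along the tool's axes at that moment; what a row does not reach only later rows make up. A row lasts 1/8 s, in which the tool goes at most 62.5 mm and 0.188 rad, less where a joint would pass 70% of its speed; a pose out of reach is approached as far as the arm can. The fingers move at their own pace and stop on an object; the grip force is fixed at half the most. Time passes only in rows, so rows that do not move let the fingers close. It prints the time, the measured TCP pose, the force, the opening and the grip force at its end.
- bot.get_obs(): the state, without advancing time (a new reading comes with each control period).
- bot.capture(name): name is "scene" or "side" or "wrist"; returns a dict with "color" (480x640x3 uint8, red, green, blue), "K" (3x3 intrinsics, pixels), "R" (3x3) and "t" (3): a world point X has camera coordinates R X + t. Camera axes: x right, y down, z forward; pixel columns grow to the right and rows downward; lengths in mm; the calibration is good to about 2 mm. A picture is of the moment at which its call begins. There is no depth.
- bot.close_job(): hands the job in; it is judged then, once.
The state is a dict: "time": time; "joint_positions": joint angles; "dq": joint speeds; "tau": joint torques, N m; "tool_pos": TCP position; "tcp_rot": TCP orientation; "contact_force": force on the tool from outside, world axes, zero at the start; "moment": the same for the moment, N m; "grip_width": finger opening in mm; "finger_force": force on a finger pad.
Only numpy, scipy, OpenCV 4.12 (cv2) and the standard library are available. Lean on these libraries where they do the work, as an engineer would, in place of code of your own. Each camera call takes 0.05 s, during which the arm holds its last target. There are 200 camera calls.

TASK

The purifier's control unit is split into two halves and the left one is already on the rail. Find the loose half whose notch fits the left half's tongue, hook its lip under the rail's near edge, rock it down until its sprung foot clicks under the far edge, and slide it along the rail until it closes up flush with the left half. Leave the other loose half, the screwdriver and the filter cap where they are.

Things in the scene. Friction and masses are not known exactly. Their poses are not given: they have to be found in the camera images.
- housing: Opened white purifier housing on its back, fixed to the bench: 270 mm (x) by 360 mm (y), floor 12 mm thick, rim 12 mm higher. Origin: centre of its underside; x points away from the robot, y left along the rail, z up. A filter cartridge and a pump (up to 82 mm above the bench) lie along its far side, from x = +30 mm outward.
- rail (a point): Centre of the top face of the aluminium hat rail in the housing, 37 mm above the bench, axes as the housing's. Rail: 110 mm to either side along y, 35 mm wide in x. Its two flanges are 3 mm thick and overhang outward by 6 mm, with 22 mm free beneath. A grey end stop 8 mm thick, rising 23 mm above the rail's top, stands at y = -100 mm.
- left_half: Left half of the control unit, white, fixed on the rail's left part; size, shape and axes as the loose halves, origin 14 mm below the rail's top. Its right face (20 mm to -y of its origin) has one tongue 9 mm proud, 11 mm wide (x -38 to -27 mm, at the lip end), z 16 to 38 mm.
- half_a: Loose half that matches, white, 0.12 to 0.25 kg. Origin: centre of its underside; x from lip end to foot end, y left, z up. Body 90 (x) by 40 (y) mm, z 14 to 40; central nose 45 (x) by 40 (y) mm up to z 62; a 22 mm shoulder at each end. Notch 15 mm wide, 10.5 deep, open above, in the left (+y) side at the lip end (x -40 to -25). Below z 14: lip wall and sprung foot.
- half_a_mouth (a point): Middle of half_a's mouth at the wall (x -18.5, z 11.2 mm; half_a's axes), where the rail's near flange edge goes. Wall x -26 to -18.5, down to z 0. Lip: from the wall 4.5 mm to +x, top at z 8.5 at the wall, sloping down 22 degrees. The mouth, 5.5 mm high, takes the flange when moved to +x with the foot end raised 0.35 to 0.4 rad. Then released, it rests with the foot on the far flange.
- half_a_press (a point): Top of half_a's nose at its foot side (x 14, y 0, z 62 mm). With the lip hooked, pressing down here with about 7 to 15 N rocks the half level and clicks the foot under the far flange. Seated, half_a's origin is 14 mm below the rail's top, x = 0 with 1 mm of play, and it slides easily along the rail.
- half_a_foot (a joint): Grey sprung foot of half_a, m: 0 at rest, grows when pushed outward (+x), limit 0.006. It gives 3 mm passing the flange, then springs back to 0 (clicked). Catch edge x 14.5, z 8.5 to 10 mm; underside slopes down to x 18, z 2.5. Release tab to x 50 mm, 20 mm wide. Spring 600 N/m, slippery plastic.
- half_b: The other loose half, which does not fit: the same but with its notch at the foot end (x 25 to 40 mm). It would stop 9 mm short of the left half. To be left alone.
- driver: Bystander: screwdriver lying on the bench. Origin below its middle.
- cap: Bystander: white filter cap, 60 mm across, 34 mm high. Origin: centre of its underside.

How it is judged:
By the outcome, as a careful person would: the job done as asked, in the order asked, and still so for the second after the job is handed in, with the robot touching nothing.
It also fails if it takes over 64 s, if anything falls off the work surface, if the arm or the gripper's body presses on something with over 40 N, if the wrist force passes 120 N, or if a joint passes its speed limit or range.

## Working session

There is one attempt and no reset: what is moved stays moved. The work goes in short steps, Python scripts to look and compute and a shell command to move; the robot and the scene stay as the last step left them, time stands still between calls to the robot, and variables do not carry over. Pictures are saved under pics/ and viewed, at most 10 in all, crops included, and the job is handed in when it is done.

```bash
ls; mkdir -p pics; python3 - <<'E'
from plant import bot
import cv2
o=bot.get_obs();print({k:(v if not hasattr(v,'tolist') else v.tolist()) for k,v in o.items()})
for n in ["scene","side"]:
    c=bot.capture(n);cv2.imwrite(f"pics/{n}0.png",c["color"][:,:,::-1]);print(n,c["K"],c["R"],c["t"])
E
```

```text
pics
plant.py
shift.py
{'time': 0.0, 'joint_positions': [-1.451015785924959, 0.3427225098609123, 1.5250404568795382, 4.210672367145781e-05, 1.2753893101965137, -0.14600251599956113], 'dq': [-0.0009499523103847752, 0.0020716920143031958, -0.0002770085526670474, 0.0003185848424954798, -0.0003891686676509432, -0.0007267395381854329], 'tau': [0.0008732464266358875, -43.124141693115234, -24.421979784965515, 0.07188813295215368, 0.05596203147433698, -0.00013163405128580052], 'tool_pos': [137.90785864408966, -506.4181142627898, 404.03667731436], 'tcp_rot': [-3.1400554812254127, -0.00026673600650872764, 0.2657705619475095], 'contact_force': [0.23478612189268028, -0.7479420279244988, -0.6142685738467248], 'moment': [0.05351789136884456, -0.03559307743478101, -0.015054941714040362], 'finger_force': 0.0, 'grip_width': 91.74767334422557}
scene [[558.58820867   0.         314.6995543 ]
 [  0.         558.58820867 235.80098725]
 [  0.           0.           1.        ]] [[-0.20425648  0.9789165   0.00133037]
 [ 0.70686798  0.14843191 -0.69159643]
 [-0.67721263 -0.14032266 -0.72228291]] [ 154.55100506 -326.18777636 1331.71330363]
side [[546.32087724   0.         340.00350638]
 [  0.         546.32087724 248.92754402]
 [  0.           0.           1.        ]] [[-0.999651   -0.01767879  0.01963022]
 [-0.02637654  0.62656299 -0.77892432]
 [ 0.00147087 -0.77917025 -0.62681062]] [550.34017487 109.70764371 943.75974986]
```

View pics/scene0.png

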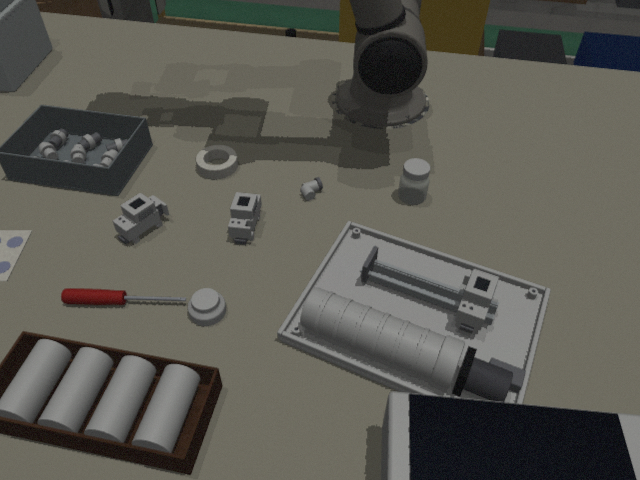

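View pics/side0.png

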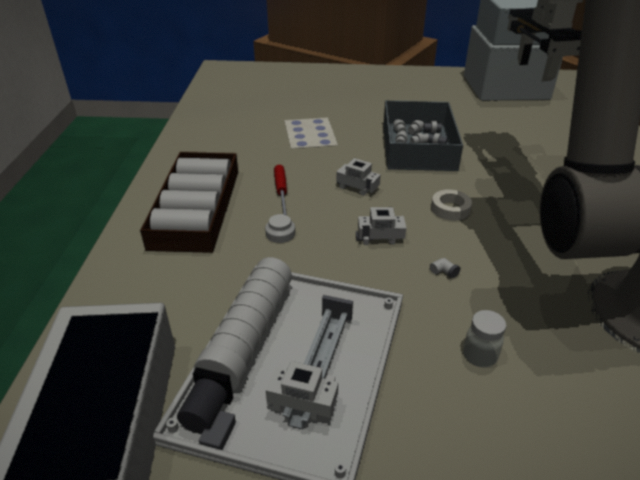

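The scene view shows loose halves near (142,215) and (245,215). The rail runs from (370,262) to (485,300), with the left half at (477,298). The side view shows the halves at (358,176) and (382,225), and the left half at (302,393). Next I'll enlarge these.

```bash
python3 - <<'E'
import cv2,numpy as np
s=cv2.imread("pics/scene0.png");d=cv2.imread("pics/side0.png")
def c(i,x,y,w=66,h=50):
    return cv2.resize(i[y:y+h,x:x+w],(396,300),interpolation=cv2.INTER_CUBIC)
g=np.vstack([np.hstack([c(s,108,188),c(s,212,185)]),np.hstack([c(d,325,150),c(d,350,200)])])
g=np.clip(g*1.5,0,255).astype(np.uint8)
cv2.imwrite("pics/crop1.png",g)
E
```

```text
(no output)
```

View pics/crop1.png

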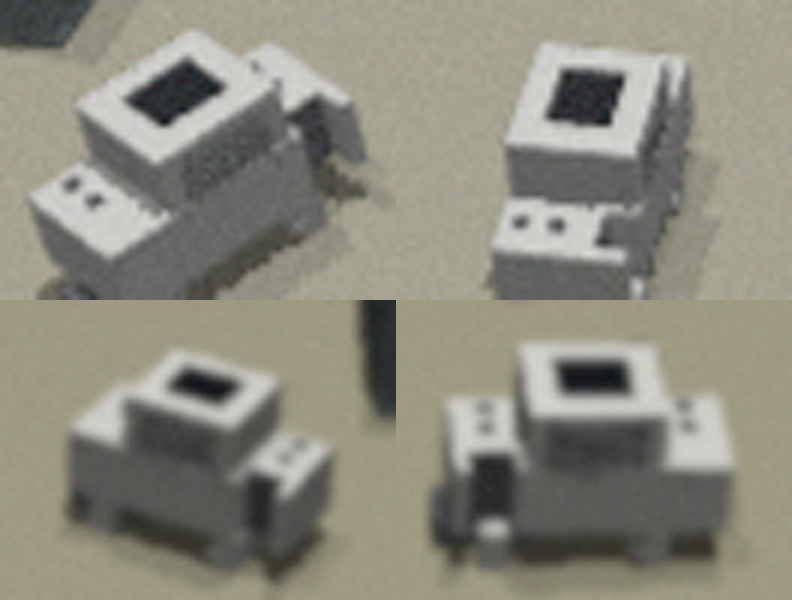

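The notch in the half at scene (142,215) is at the upper-right end. Its grey release tab is at lower-left, so the notch is at the lip end and this is half_a. The half at (245,215) has notch and tab at the same end, so it is half_b. For half_a, the nose-top corners in the scene crop are (190,30), (282,90), (158,165) and (78,103). In the side crop they are (180,50), (280,78), (228,128) and (125,98). Next is the rail and left half.

```bash
python3 - <<'E'
import cv2,numpy as np
s=cv2.imread("pics/scene0.png");d=cv2.imread("pics/side0.png")
c=lambda i,x,y,w,h,W,H:cv2.resize(i[y:y+h,x:x+w],(W,H),interpolation=cv2.INTER_CUBIC)
g=np.hstack([c(s,352,235,160,110,480,330),c(d,260,285,100,150,320,480)[:330]])
g=np.vstack([np.hstack([c(s,352,240,50,50,260,260),c(s,450,260,50,75,260,390)[:260],c(d,310,290,50,50,260,260)]),np.hstack([c(d,260,350,90,78,390,338),c(s,445,260,60,78,260,338),np.zeros((338,130,3),np.uint8)])])
g=np.vstack([np.hstack([c(s,352,240,50,50,300,300),c(d,310,290,50,50,300,300)]),np.hstack([c(d,260,358,60,60,300,300),c(s,445,265,60,60,300,300)])])
g=np.hstack([g,c(d,290,358,40,120,200,600)])
cv2.imwrite("pics/crop2.png",np.clip(g*1.4,0,255).astype(np.uint8))
E
```

```text
(no output)
```

View pics/crop2.png

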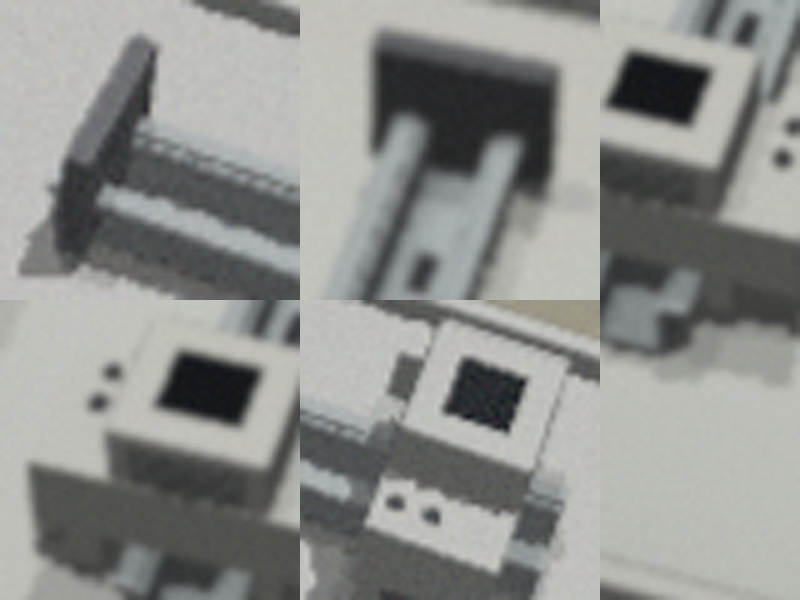

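The left-half nose-top corners in the scene view are (473,268.6), (498,277), (464.6,290.6) and (491,299). In the side view they are (281.6,384.4), (313.5,392) and (322,368). The end-stop top is at scene (375,246) and side (323,296)–(352,301). Fit the poses.

```bash
cat > h.py <<'E'
import numpy as np
from scipy.optimize import least_squares
from plant import bot
def proj(c,X):
    p=(c["R"]@np.asarray(X,float).T).T+c["t"]; p=p@c["K"].T; return p[:,:2]/p[:,2:]
def body(p,P):  # x,y,z,yaw
    c,s=np.cos(p[3]),np.sin(p[3]); return np.asarray(P,float)@np.array([[c,s,0],[-s,c,0],[0,0,1]])+p[:3]
def fit(obs,p0):  # obs: list of (cam, pts3, px)
    f=lambda p:np.concatenate([(proj(c,body(p,P))-np.array(u)).ravel() for c,P,u in obs])
    r=least_squares(f,p0); return r.x,f(r.x).reshape(-1,2)
def tri(c1,u1,c2,u2):
    f=lambda X:np.concatenate([(proj(c,[X])[0]-u) for c,u in((c1,u1),(c2,u2))])
    r=least_squares(f,[500,0,50]); return r.x,np.abs(r.fun).max()
def N(a,b,z=62): return [22.5*a,20*b,z]
LL,LR,FL,FR=N(-1,1),N(-1,-1),N(1,1),N(1,-1)
E
python3 - <<'E'
from h import *
np.set_printoptions(precision=2,suppress=True)
S=bot.capture("scene");D=bot.capture("side")
cs=lambda u,o:[(o[0]+x/6,o[1]+y/6) for x,y in u]
A=[(S,[LR,LL,FL,FR,[45,-20,40],[45,20,40]],cs([(190,30),(282,90),(158,165),(78,103),(30,200),(110,258)],(108,188))),
   (D,[FR,LR,LL,FL,[-45,-20,40]],cs([(180,50),(280,78),(228,128),(125,98),(330,150)],(325,150)))]
p,r=fit(A,[400,-400,0,-.6]);print("A",p,r.tolist())
L=[(S,[LR,LL,FR,FL,[45,-20,40],[45,20,40]],[(473,268.6),(498,277),(464.6,290.6),(491,299),(458,310),(485,319)]),
   (D,[FL,LL,LR],[(281.6,384.4),(313.5,392),(322,368)])]
q,r=fit(L,[500,50,23,0]);print("L",q,r.tolist())
# end stop: top centre
print(tri(S,((375.3+365.5)/2+1.3,(246.3+266.5)/2),D,(337.8,299)))
E
```

```text
A [ 517.8  -370.62   -1.46   -0.49] [[0.9830093167367409, -0.7670477031953737], [-0.24691822800107843, -1.0576228813834803], [-0.23264044225766156, -0.06665998085759384], [-0.9710525532170351, 0.07930147164535128], [-0.38100855650829146, -0.37770157438953333], [0.16437620210562898, 0.3887407186246321], [-1.245775072110689, 0.2525970461145164], [0.12637885277115402, 0.8900273390195821], [0.41580082752898306, 0.6109032834732773], [-0.7543944312653252, 0.07168618882988653], [0.3374597088164819, 0.3007539064612388]]
L [598.33 221.75  22.22  -0.23] [[-0.8129533165034672, 0.2615692284936131], [0.3881177298237617, 0.4412635633012769], [0.0965319065572885, -0.7115993173854349], [0.6979159112230491, 0.06645755778225748], [-0.06639538053838123, -0.036853711720027604], [-0.2205699661740823, 0.4080808088057779], [-0.8433790193733444, -0.015524649460246565], [0.6112419437371841, -0.10603463362110688], [0.5535066193008333, -0.11600334247555111]]
(array([555.11,  51.62,  60.31]), np.float64(0.754138910935751))
```

Left half z came out at 22.2 (should be 23) and the end-stop top at 60.3 (should be 60). The stop-to-left spacing gives the rail direction. Now go above half_a with the tool yaw matched.

```bash
python3 shift.py '[[92,60,-5,0,0.15],[92,120,-10,0,0.3],[92,180,-15,0,0.45],[92,240,-20,0,0.6],[92,300,-25,0,0.756]]'
python3 - <<'E'
from plant import bot
print(bot.get_obs()["tool_pos"],bot.get_obs()["tcp_rot"])
c=bot.capture("wrist");print(-c["R"].T@c["t"],c["R"],c["K"])
E
```

```text
time: 0.82
tool_pos: [422.6, -402.7, 404.6]
tcp_rot: [3.141, 0.0, -0.495]
contact_force: [-0.3, -0.9, -1.0]
grip_width: 91.9
finger_force: 0.0
[ 422.55131752 -402.69743358  404.63268996] [ 3.14139464e+00  5.82302818e-05 -4.95328604e-01]
[ 480.66848921 -433.82195151  384.38677572] [[-0.47497274 -0.87999937 -0.00141758]
 [-0.85295558  0.45997858  0.24675188]
 [-0.21648945  0.11840955 -0.96907765]] [[336.80523355   0.         319.94492515]
 [  0.         336.80523355 239.862452  ]
 [  0.           0.           1.        ]]
```

```bash
python3 - <<'E'
from plant import bot
import cv2
c=bot.capture("wrist");cv2.imwrite("pics/w1.png",c["color"][:,:,::-1])
import pickle;pickle.dump(c,open("w1.pkl","wb"))
E
python3 shift.py '[[92,34,-37,25,0],[92,68,-73,50,0],[92,68,-73,50,0],[92,68,-73,50,0]]'
python3 - <<'E'
from plant import bot
import cv2,pickle,numpy as np
c=bot.capture("wrist");pickle.dump(c,open("w2.pkl","wb"))
from h import proj,body
c1=pickle.load(open("w1.pkl","rb"))
ims=[]
for k in (c1,c):
    u,v=proj(k,[[518,-370,40]])[0];x,y=int(u)-80,int(v)-80;x=min(max(x,0),480);y=min(max(y,0),320);print(u,v,x,y)
    ims.append(cv2.resize(k["color"][y:y+160,x:x+160,::-1],(400,400),interpolation=cv2.INTER_CUBIC))
cv2.imwrite("pics/w12.png",np.hstack(ims))
E
```

```text
time: 1.42
tool_pos: [514.6, -371.7, 354.6]
tcp_rot: [3.141, 0.001, -0.489]
contact_force: [-0.4, -0.6, 0.9]
grip_width: 91.6
finger_force: 0.0
252.31453983182445 156.3772831939712 172 76
317.1187306873665 227.49732722538 237 147
```

View pics/w12.png

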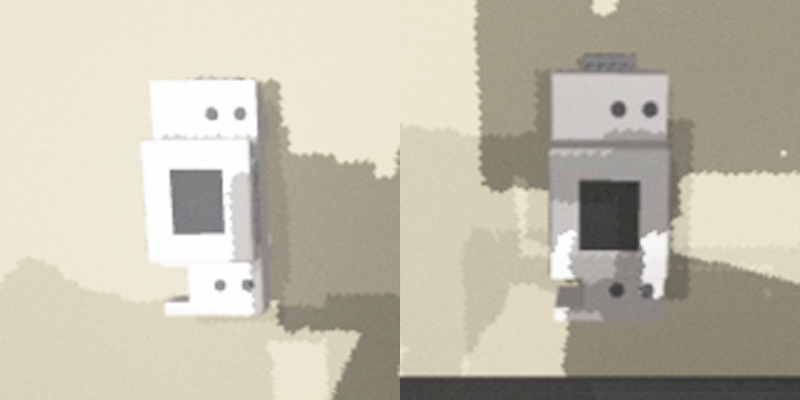

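Left panel (w1): nose-top corners at crop (142,141), (249,139), (150,263) and (255,263). Right panel (w2): (550,148), (668,148), (551,279) and (668,282), with foot-shoulder corners (551,72) and (668,72), and the tab at (608,60). The notch is on the +y side at the lip end, so this is half_a.

```bash
python3 - <<'E'
from h import *
import pickle
np.set_printoptions(precision=3,suppress=True)
c1,c2=[pickle.load(open(f"w{i}.pkl","rb")) for i in(1,2)]
u1=[(172+x/2.5,76+y/2.5) for x,y in [(142,141),(249,139),(150,263),(255,263),(150,82),(257,82)]]
u2=[(237+(x-400)/2.5,147+y/2.5) for x,y in [(550,148),(668,148),(551,279),(668,282),(551,72),(668,72)]]
P=[FL,FR,LL,LR,[45,20,40],[45,-20,40]]
p,r=fit([(c1,P,u1),(c2,P,u2)],[518,-370,0,-.49]);print(p,np.abs(r).max(0),r.mean(0))
o=bot.get_obs();d=p[:2]-o["tool_pos"][:2];y=o["tcp_rot"][2];c,s=np.cos(y),np.sin(y)
print("tool dx,dy to origin",d@[c,s],d@[s,-c],"turn",y-p[3],o["tool_pos"])
E
```

```text
[ 516.154 -372.666   -2.006   -0.492] [1.039 1.032] [-0.006 -0.004]
tool dx,dy to origin 1.9243821709678754 -0.2819801900458561 turn 0.001159601954763334 [ 514.324 -372.009  355.265]
```

Residuals are ≤1 px and z is −2 mm, so it sits on the bench. Descend to grip at x ≈ −3, z ≈ 42.

```bash
python3 shift.py '[[92,-1,0,55,0],[92,-1,0,110,0],[92,-1,0,140,0],[92,-1,0,154,0],[92,-1,0,154,0]]'
python3 shift.py '[[20,0,0,0,0],[20,0,0,0,0],[20,0,0,0,0],[20,0,0,0,0],[20,0,0,0,0]]'
python3 shift.py '[[20,0,0,0,0],[20,0,0,-4,0],[20,0,0,-40,0],[20,0,0,-80,0],[20,0,0,-80,0]]'
```

```text
time: 2.1
tool_pos: [513.8, -371.5, 201.2]
tcp_rot: [3.141, -0.0, -0.491]
contact_force: [-0.1, -0.0, -0.4]
grip_width: 91.7
finger_force: 0.0
time: 2.72
tool_pos: [514.3, -370.8, 200.8]
tcp_rot: [3.141, -0.0, -0.49]
contact_force: [-0.4, 0.1, 0.2]
grip_width: 46.1
finger_force: 0.0
time: 3.35
tool_pos: [515.0, -371.3, 284.4]
tcp_rot: [3.14, -0.007, -0.49]
contact_force: [-0.3, -0.5, -1.2]
grip_width: 39.6
finger_force: 30.0
```

Gripped: opening 39.6, force 30 N. Now to a vantage point over the rail, turning to its yaw.

```bash
python3 shift.py '[[20,-27,-47,-25,-0.05],[20,-54,-93,-50,-0.1],[20,-81,-140,-50,-0.15],[20,-108,-187,-50,-0.2],[20,-135,-233,-50,-0.245]]' >/dev/null
python3 shift.py '[[20,-33,-45,0,0],[20,-66,-90,0,0],[20,-66,-90,0,0]]'; python3 - <<'E'
from h import *
o=bot.get_obs();y=o["tcp_rot"][2];c,s=np.cos(y),np.sin(y)
d=np.array([505,60])-o["tool_pos"][:2];print(d@[c,s],d@[s,-c],y)
E
```

```text
time: 4.35
tool_pos: [460.8, 4.6, 329.7]
tcp_rot: [-3.141, 0.004, -0.241]
contact_force: [0.0, -0.3, -1.8]
grip_width: 39.8
finger_force: 30.0
29.739459432276284 -64.31995538991804 -0.2408071763819355
```

```bash
cat > cap.py <<'E'
import sys,pickle,cv2
from plant import bot
for n in sys.argv[2:]:
    c=bot.capture(n);pickle.dump(c,open(f"{n[0]}{sys.argv[1]}.pkl","wb"));cv2.imwrite(f"pics/{n[0]}{sys.argv[1]}.png",c["color"][:,:,::-1])
E
python3 shift.py '[[20,0,0,0,0],[20,0,0,0,0]]' >/dev/null; python3 cap.py 3 wrist
python3 shift.py '[[20,15,-32,0,0],[20,30,-64,0,0],[20,30,-64,0,0],[20,30,-64,0,0]]';python3 cap.py 4 wrist
python3 - <<'E'
import cv2,numpy as np
a=cv2.imread("pics/w3.png");b=cv2.imread("pics/w4.png")
cv2.imwrite("pics/w34.png",cv2.resize(np.vstack([a[60:360],b[60:360]]),None,fx=1,fy=1))
E
```

```text
time: 5.15
tool_pos: [507.2, 55.7, 330.2]
tcp_rot: [3.141, 0.001, -0.246]
contact_force: [0.0, -0.0, -2.2]
grip_width: 39.9
finger_force: 30.0
```

View pics/w34.png

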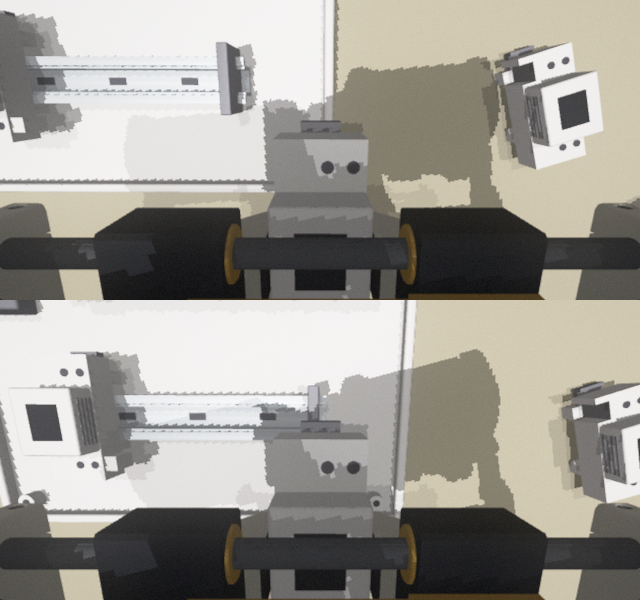

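The rail lies horizontal in both frames, which confirms yaw ≈ −0.245. In w3 the stop is at about (230,137) and the rail edges at rows 116/164. In w4 the left half is at about (45,182) and the rail edges at rows 154/200. I'll enlarge to measure better.

```bash
python3 - <<'E'
import cv2,numpy as np
a=cv2.imread("pics/w3.png");b=cv2.imread("pics/w4.png")
c=lambda i,x,y:cv2.resize(i[y:y+75,x:x+100],(400,300),interpolation=cv2.INTER_CUBIC)
g=np.vstack([np.hstack([c(a,160,95),c(b,100,140)]),np.hstack([c(b,0,140),c(b,20,175)])])
cv2.imwrite("pics/crop3.png",(255*(g/255.)**1.5).astype(np.uint8))
E
```

```text
(no output)
```

View pics/crop3.png

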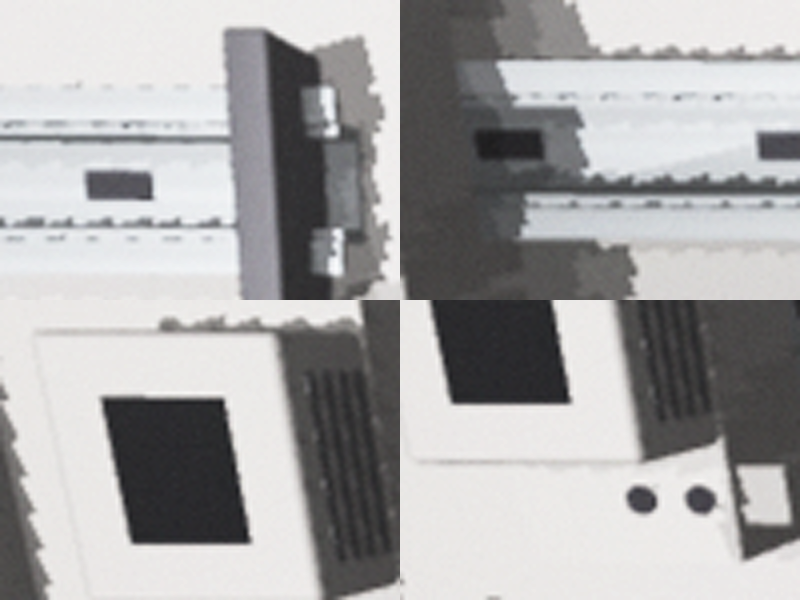

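```bash
python3 - <<'E'
from h import *
import pickle
np.set_printoptions(precision=2,suppress=True)
c3,c4=[pickle.load(open(f"w{i}.pkl","rb")) for i in(3,4)]
S=bot.capture("scene");D=bot.capture("side")
W=(c4,[FL,FR,LR,LL,[-45,-20,40],[-27,-29,38],[-38,-29,38]],[(8.8,147.8),(68.8,148.3),(80,215.5),(23,215),(105.5,239.3),(115.8,216.5),(118,231)])
L=[W,(S,[LR,LL,FR,FL,[45,-20,40],[45,20,40]],[(473,268.6),(498,277),(464.6,290.6),(491,299),(458,310),(485,319)]),
   (D,[FL,LL,LR],[(281.6,384.4),(313.5,392),(322,368)])]
for ob in (L,[W]):
    q,r=fit(ob,[598,221,23,-.24]);print(q,q[3],np.abs(r).max(0))
q,_=fit([(W)],[598,221,23,-.24])
for c,X in((c4,[[17.5,-60,14],[-17.5,-60,14]]),(c3,[[17.5,-120,14],[-17.5,-120,14],[19,-171,37],[19,-179,37]])): print(proj(c,body(q,X)))
np.save("left.npy",q)
E
```

```text
[597.79 221.88  21.4   -0.25] -0.2496157002457534 [1.3  0.91]
[597.93 223.8   18.78  -0.25] -0.2532746996847991 [0.89 0.75]
[[163.98 156.12]
 [168.52 199.87]]
[[154.86 118.41]
 [159.81 164.46]
 [210.95 113.38]
 [222.2  113.47]]
```

Left half is at about (597.9, 222.1) with yaw −0.248, consistent across views. The tool can only yaw, so I'll tilt the half in the grip by pressing its tab gently onto the end stop's near top edge.

```bash
python3 shift.py '[[20,-12,-4,20,0],[20,-23,-7,40,0],[20,-23,-7,60,0],[20,-23,-7,60,0]]'
python3 shift.py '[[20,0,0,3,0],[20,0,0,6,0],[20,0,0,6,0]]'
python3 shift.py '[[20,0,0,3,0],[20,0,0,6,0],[20,0,0,6,0]]'
```

```text
time: 5.8
tool_pos: [486.1, 68.4, 269.8]
tcp_rot: [3.141, 0.003, -0.246]
contact_force: [0.0, -0.7, -1.2]
grip_width: 39.7
finger_force: 30.0
time: 6.18
tool_pos: [486.8, 68.8, 264.9]
tcp_rot: [3.142, -0.0, -0.245]
contact_force: [0.1, 0.6, -1.7]
grip_width: 39.7
finger_force: 30.0
time: 6.55
tool_pos: [486.6, 68.9, 258.4]
tcp_rot: [3.141, 0.001, -0.245]
contact_force: [0.1, -0.2, -1.8]
grip_width: 39.9
finger_force: 30.0
```

```bash
for i in 1 2 3; do python3 shift.py '[[20,0,0,2,0],[20,0,0,4,0],[20,0,0,4,0]]' | egrep 'tool_pos|contact'; done
python3 cap.py 5 side scene; python3 - <<'E'
import cv2,numpy as np,pickle
from h import proj
o=[]
for n in("s5",):
    pass
c=cv2.imread("pics/s5.png")
E
ls pics
```

```text
tool_pos: [486.8, 69.0, 255.8]
contact_force: [-3.9, 1.0, 9.5]
tool_pos: [486.6, 69.1, 252.0]
contact_force: [-6.2, 2.0, 12.5]
tool_pos: [485.9, 69.3, 247.8]
contact_force: [-9.2, 2.7, 13.8]
crop1.png
crop2.png
crop3.png
s5.png
scene0.png
side0.png
w1.png
w12.png
w3.png
w34.png
w4.png
```

Contact came at TCP z ≈ 256, as expected. Check the tilt from the side.

```bash
python3 cap.py 6 side; python3 - <<'E'
import pickle,cv2
from h import proj
c=pickle.load(open("s6.pkl","rb"));u,v=proj(c,[[490,68,90]])[0];print(u,v)
x,y=int(u)-66,int(v)-50;print(x,y)
cv2.imwrite("pics/s6c.png",cv2.resize(c["color"][y:y+100,x:x+133,::-1],(798,600),interpolation=cv2.INTER_CUBIC))
E
```

```text
379.9599161808152 294.2553417289006
313 244
```

View pics/s6c.png

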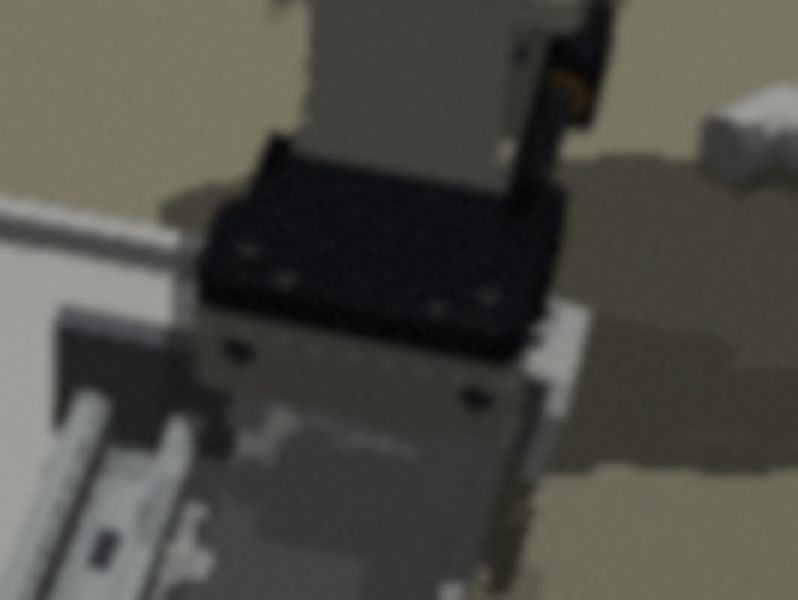

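The fingers hide the half from the side. I'll measure tilt by tracking the two shoulder screw-dots in the wrist view.

```bash
cat > tilt.py <<'E'
import sys,pickle,cv2
from h import *
from scipy.spatial.transform import Rotation as Ro
def blobs(c):
    g=cv2.cvtColor(c["color"],cv2.COLOR_RGB2GRAY); b=cv2.adaptiveThreshold(cv2.medianBlur(g,3),255,cv2.ADAPTIVE_THRESH_MEAN_C,cv2.THRESH_BINARY_INV,31,25)
    n,_,st,ce=cv2.connectedComponentsWithStats(b)
    return [ce[i] for i in range(1,n) if 40<st[i,4]<400 and .6<st[i,2]/st[i,3]<1.6 and st[i,4]>.6*st[i,2]*st[i,3] and 270<ce[i][0]<385 and 100<ce[i][1]<330]
# camera in tool frame is fixed: use tool-frame coordinates
c4=pickle.load(open("w4.pkl","rb")); T4=(np.array([507.2,55.7,330.2]),Ro.from_euler("xyz",[3.1415,.001,-.246]).as_matrix())
Rc=c4["R"]@T4[1]; tc=c4["R"]@T4[0]+c4["t"]; cam=dict(K=c4["K"],R=Rc,t=tc)
u4=sorted(blobs(c4),key=lambda a:a[0])
G=159.
if __name__=="__main__":
    print(u4)
    # dots: tool z = G-(40-42)=G+2 at level
    d=least_squares(lambda v:(proj(cam,[[v[0],v[1],G+2],[v[2],v[3],G+2]])-np.array(u4)).ravel(),[38,0,38,-10]).x;print("dots tool xy",d)
    c=bot.capture("wrist");u=sorted(blobs(c),key=lambda a:a[0]);print(u)
    def X(t):
        a=np.array([[d[0],d[1],2],[d[2],d[3],2]])
        R=Ro.from_euler("y",-t[0]).as_matrix() # tool frame z down; foot up => +x toward -z
        R=Ro.from_rotvec([0,t[0],0]).as_matrix(); b=a@R.T; b[:,2]+=G; return b
    r=least_squares(lambda t:(proj(cam,X(t))-np.array(u)).ravel(),[.1]);print("tilt",r.x,r.fun)
E
python3 tilt.py
```

```text
[array([276.54814815, 259.5037037 ]), array([327.17692308, 227.12307692]), array([353.07971014, 227.2173913 ])]Traceback (most recent call last):
  File "tilt.py", line 16, in <module>
    d=least_squares(lambda v:(proj(cam,[[v[0],v[1],G+2],[v[2],v[3],G+2]])-np.array(u4)).ravel(),[38,0,38,-10]).x;print("dots tool xy",d)
      ~~~~~~~~~~~~~^^^^^^^^^^^^^^^^^^^^^^^^^^^^^^^^^^^^^^^^^^^^^^^^^^^^^^^^^^^^^^^^^^^^^^^^^^^^^^^^^^^^^^^^^^^
    return func(*args, **kwargs)
    vector_fun = VectorFunction(
        fun_wrapped,
    ...<6 lines>...
        workers=workers
    )
    self._update_fun()
    ~~~~~~~~~~~~~~~~^^
    self.f = self.fun_wrapped(xp_copy(self.x))
             ~~~~~~~~~~~~~~~~^^^^^^^^^^^^^^^^^
    return np.atleast_1d(self.fun(x))
                         ~~~~~~~~^^^
    return self.f(x, *self.args, **self.kwargs)
           ~~~~~~^^^^^^^^^^^^^^^^^^^^^^^^^^^^^^
  File "tilt.py", line 16, in <lambda>
    d=least_squares(lambda v:(proj(cam,[[v[0],v[1],G+2],[v[2],v[3],G+2]])-np.array(u4)).ravel(),[38,0,38,-10]).x;print("dots tool xy",d)
                              ~~~~~~~~~~~~~~~~~~~~~~~~~~~~~~~~~~~~~~~~~~~^~~~~~~~~~~~~
ValueError: operands could not be broadcast together with shapes (2,2) (3,2)
```

```bash
sed -i 's/270<ce\[i\]\[0\]/312<ce[i][0]/; /from_euler("y"/d' tilt.py; python3 tilt.py
```

```text
[array([327.17692308, 227.12307692]), array([353.07971014, 227.2173913 ])]
dots tool xy [35.80322054  2.71328317 35.76976763 13.77664866]
[array([327.11594203, 233.14492754]), array([354.32638889, 233.25      ]), array([361.27044025, 197.28930818])]Traceback (most recent call last):
  File "tilt.py", line 21, in <module>
    r=least_squares(lambda t:(proj(cam,X(t))-np.array(u)).ravel(),[.1]);print("tilt",r.x,r.fun)
    return func(*args, **kwargs)
    vector_fun = VectorFunction(
        fun_wrapped,
    ...<6 lines>...
        workers=workers
    )
    self._update_fun()
    ~~~~~~~~~~~~~~~~^^
    self.f = self.fun_wrapped(xp_copy(self.x))
             ~~~~~~~~~~~~~~~~^^^^^^^^^^^^^^^^^
    return np.atleast_1d(self.fun(x))
                         ~~~~~~~~^^^
    return self.f(x, *self.args, **self.kwargs)
           ~~~~~~^^^^^^^^^^^^^^^^^^^^^^^^^^^^^^
  File "tilt.py", line 21, in <lambda>
    r=least_squares(lambda t:(proj(cam,X(t))-np.array(u)).ravel(),[.1]);print("tilt",r.x,r.fun)
                              ~~~~~~~~~~~~~~^~~~~~~~~~~~
ValueError: operands could not be broadcast together with shapes (2,2) (3,2)
```

```bash
python3 - <<'E'
s=open("tilt.py").read()
s=s.replace('u=sorted(blobs(c),key=lambda a:a[0]);print(u)','''u=blobs(c)
    u=min(([a,b] for a in u for b in u if 20<b[0]-a[0]<40),key=lambda p:abs(p[0][1]-p[1][1])+abs(p[0][0]-327));print(np.round(u,1).tolist())''').replace("    print(u4)\n","")
open("tilt.py","w").write(s)
E
python3 tilt.py
python3 shift.py '[[20,0,0,2,0],[20,0,0,4,0],[20,0,0,4,0]]' | egrep 'tool_pos|contact'; python3 tilt.py
```

```text
dots tool xy [35.80322054  2.71328317 35.76976763 13.77664866]
[[327.1, 233.2], [354.3, 233.2]]
tilt [0.24373772] [ 0.49422588 -0.18339769  0.8289118  -0.03267989]
tool_pos: [485.5, 69.5, 243.6]
contact_force: [-9.8, 3.7, 14.6]
dots tool xy [35.80322054  2.71328317 35.76976763 13.77664866]
[[327.3, 238.0], [355.1, 237.8]]
tilt [0.35644161] [ 0.53555375 -0.20744093  0.92891448  0.02514442]
```

The method works well. One mm more, then lift clear.

```bash
python3 shift.py '[[20,0,0,1,0],[20,0,0,1,0]]' | egrep 'contact'; python3 shift.py '[[20,-3,0,-15,0],[20,-10,0,-40,0],[20,-10,0,-40,0],[20,-10,0,-40,0]]'; python3 tilt.py
```

```text
contact_force: [-11.2, 3.9, 14.9]
time: 9.1
tool_pos: [477.1, 71.2, 281.3]
tcp_rot: [3.141, -0.0, -0.245]
contact_force: [-0.5, -0.2, -0.9]
grip_width: 39.5
finger_force: 30.0
dots tool xy [35.80322054  2.71328317 35.76976763 13.77664866]
[[327.5, 239.2], [355.3, 238.8]]
tilt [0.3797263] [ 0.37156784 -0.29426831  0.91124751  0.13003005]
```

```bash
python3 - <<'E'
from h import *
import pickle
from scipy.spatial.transform import Rotation as Ro
np.set_printoptions(precision=3,suppress=True)
S=bot.capture("scene");D=bot.capture("side");c1,c2=[pickle.load(open(f"w{i}.pkl","rb")) for i in(1,2)]
cs=lambda u,o:[(o[0]+x/6,o[1]+y/6) for x,y in u]
P=[FL,FR,LL,LR,[45,20,40],[45,-20,40]]
A=[(S,[LR,LL,FL,FR,[45,-20,40],[45,20,40]],cs([(190,30),(282,90),(158,165),(78,103),(30,200),(110,258)],(108,188))),
   (D,[FR,LR,LL,FL,[-45,-20,40]],cs([(180,50),(280,78),(228,128),(125,98),(330,150)],(325,150))),
 (c1,P,[(172+x/2.5,76+y/2.5) for x,y in [(142,141),(249,139),(150,263),(255,263),(150,82),(257,82)]]),
 (c2,P,[(237+(x-400)/2.5,147+y/2.5) for x,y in [(550,148),(668,148),(551,279),(668,282),(551,72),(668,72)]])]
def run(A):
    f=lambda p:np.concatenate([(proj(c,np.array(Q)@Ro.from_euler("xyz",[0,p[4],p[3]]).as_matrix().T+p[:3])-np.array(u)).ravel() for c,Q,u in A])
    r=least_squares(f,[517,-371,0,-.49,0]);J=np.linalg.inv(r.jac.T@r.jac);print(r.x,"sd",np.sqrt(np.diag(J)*2*r.cost/len(r.fun)),r.cost)
run(A);run(A[:2]);run(A[2:])
E
```

```text
[ 516.481 -372.624   -2.987   -0.492   -0.005] sd [0.499 0.308 0.403 0.004 0.01 ] 8.995751821846369
[ 517.606 -370.532   -1.464   -0.496    0.004] sd [1.171 0.841 0.703 0.016 0.019] 3.972428358201025
[ 516.881 -373.024   -2.395   -0.493   -0.016] sd [0.553 0.306 0.713 0.004 0.012] 2.7794167429591803
```

Bench pitch came out at 0 ± 0.01, so the 0.38 tilt is true. Go to the pre-hook pose, TCP (544.1, 129.5, 228.3).

```bash
python3 shift.py '[[20,13,-37,0,0.003],[20,26,-73,0,0.003],[20,51,-73,0,0.003],[20,51,-73,25,0.003],[20,51,-73,45,0.003]]'
python3 shift.py '[[20,0,0,0,0],[20,0,0,0,0],[20,0,0,0,0]]' | grep -v time
python3 tilt.py | tail -1
python3 - <<'E'
from h import *
o=bot.get_obs();y=o["tcp_rot"][2];c,s=np.cos(y),np.sin(y)
d=np.array([544.1,129.5])-o["tool_pos"][:2];print(d@[c,s],d@[s,-c],o["tool_pos"][2]-228.3,y+.248)
E
```

```text
time: 9.88
tool_pos: [544.3, 129.6, 234.9]
tcp_rot: [3.141, 0.002, -0.248]
contact_force: [-0.2, -0.2, -2.9]
grip_width: 39.7
finger_force: 30.0
tool_pos: [544.6, 129.7, 237.5]
tcp_rot: [-3.141, -0.002, -0.248]
contact_force: [-0.3, 0.3, -1.9]
grip_width: 40.2
finger_force: 30.0
tilt [0.37911486] [ 0.52548438 -0.2475009   0.98003192  0.06615464]
-0.33127723062036984 0.29962407741898756 9.223887099029156 -0.0002352940534411374
```

```bash
python3 shift.py '[[20,0,0,5,0],[20,0,0,8.5,0],[20,0,0,8.5,0]]' >/dev/null
for i in 1 2 3 4 5; do python3 shift.py '[[20,0,0,0,0]]' | grep tool_pos; done
```

```text
tool_pos: [544.3, 129.7, 228.2]
tool_pos: [544.3, 129.7, 228.3]
tool_pos: [544.3, 129.7, 228.3]
tool_pos: [544.2, 129.7, 228.2]
tool_pos: [544.2, 129.7, 228.2]
```

Steady. Advance +x in small steps, watching force.

```bash
python3 shift.py '[[20,2.5,0,0,0],[20,5,0,0,0],[20,5,0,0,0]]' | egrep 'pos|cont'
for i in 1 2 3; do python3 shift.py '[[20,1.2,0,0,0],[20,2.5,0,0,0],[20,2.5,0,0,0]]' | egrep 'pos|cont'; done
```

```text
tool_pos: [549.3, 128.4, 228.2]
contact_force: [0.5, 0.1, -1.7]
tool_pos: [551.6, 127.8, 228.2]
contact_force: [0.9, -0.5, -2.4]
tool_pos: [554.0, 127.2, 228.2]
contact_force: [-0.0, 0.2, -1.8]
tool_pos: [556.5, 126.6, 228.2]
contact_force: [0.3, -0.4, -2.0]
```

```bash
for i in 1 2 3 4 5; do python3 shift.py '[[20,1,0,0,0],[20,1,0,0,0]]' | egrep 'pos|cont'; done
```

```text
tool_pos: [557.4, 126.4, 228.2]
contact_force: [-0.4, 0.2, -1.0]
tool_pos: [558.4, 126.1, 228.2]
contact_force: [0.7, -0.1, -2.3]
tool_pos: [559.3, 125.9, 228.2]
contact_force: [-0.2, -0.1, -2.3]
tool_pos: [559.9, 125.8, 228.1]
contact_force: [-2.3, 0.8, 0.4]
tool_pos: [560.4, 125.7, 228.0]
contact_force: [-6.6, 1.9, 1.6]
```

Wall contact came at +16 mm (predicted 15–15.7), so it looks hooked. Check by lifting gently: the lip should pull against the flange.

```bash
python3 shift.py '[[20,0,0,-1.5,0],[20,0,0,-1.5,0]]' | egrep 'pos|cont';python3 shift.py '[[20,0,0,-1.2,0],[20,0,0,-1.2,0]]' | egrep 'pos|cont'; python3 tilt.py | tail -1
```

```text
tool_pos: [560.4, 125.6, 229.0]
contact_force: [-5.4, 1.7, -2.5]
tool_pos: [560.4, 125.5, 230.1]
contact_force: [-5.0, 1.4, -3.9]
tilt [0.37901214] [ 0.47449139 -0.18386831  0.91476455  0.01508934]
```

```bash
python3 shift.py '[[20,0,0,-1.2,0],[20,0,0,-1.2,0]]' | egrep 'pos|cont'; python3 tilt.py | tail -1
```

```text
tool_pos: [560.5, 125.4, 231.4]
contact_force: [-5.2, 1.8, -3.2]
tilt [0.37881177] [ 0.39321853 -0.17948654  1.01108984 -0.00255175]
```

No catch after 3.4 mm of lift, so I'll look before going on.

```bash
python3 - <<'E'
from h import *
import cv2,pickle
ims=[]
for n,hw in(("scene",(50,66)),("side",(50,66)),("wrist",(75,100))):
    c=bot.capture(n);pickle.dump(c,open(n+"7.pkl","wb"))
    u,v=proj(c,[[575,122,55]])[0];x=int(np.clip(u-hw[1],0,640-2*hw[1]));y=int(np.clip(v-hw[0],0,480-2*hw[0]));print(n,x,y,400/(2*hw[1]),proj(c,[[575,122,55]]))
    ims.append(cv2.resize(c["color"][y:y+2*hw[0],x:x+2*hw[1],::-1],(400,300),interpolation=cv2.INTER_CUBIC))
ims.append(cv2.resize(pickle.load(open("wrist7.pkl","rb"))["color"][:,:,::-1],(400,300)))
g=np.vstack([np.hstack(ims[:2]),np.hstack(ims[2:])])
cv2.imwrite("pics/c7.png",(255*(g/255.)**.7).astype(np.uint8))
E
```

```text
scene 347 223 3.0303030303030303 [[413.49152049 273.86079181]]
side 256 284 3.0303030303030303 [[322.88721388 334.81698738]]
wrist 220 186 2.0 [[320.14786976 261.52267342]]
```

View pics/c7.png

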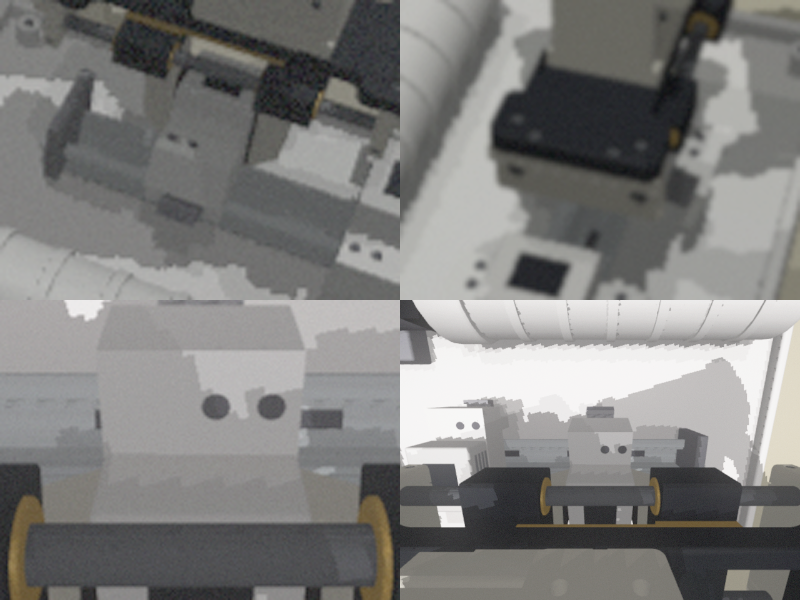

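The scene crop shows the tab (at 180,207) well clear of the cartridge, and the lip end at the rail. The lower-left wrist crop gives foot-end corners at (122,307), (288,307), (97,350) and (305,350), with the nose base at (105,455)–(300,455). I'll fit the half's pose in the hand from these.

```bash
cat > hand.py <<'E'
from tilt import *
def hand(pts,px,x0=(3,0,42,.38)):
    def X(p,P):  # p: origin offset at grip: tool x of half origin etc. half pt -> tool
        P=np.array(P,float); t=p[3]
        a=np.c_[P[:,0],-P[:,1],-P[:,2]]   # tool-aligned axes about half origin
        return a@Ro.from_rotvec([0,t,0]).as_matrix().T+[p[0],p[1],p[2]]
    f=lambda p:(proj(cam,X(p,pts))-np.array(px)).ravel()
    r=least_squares(f,[x0[0],0,G+x0[2],x0[3]])
    sd=np.sqrt(np.diag(np.linalg.inv(r.jac.T@r.jac))*2*r.cost/max(1,len(r.fun)-4))
    return r.x,sd,r.fun.reshape(-1,2),X
if __name__=="__main__":
    np.set_printoptions(precision=2,suppress=True)
    P=[[45,20,14],[45,-20,14],[45,20,40],[45,-20,40],[22.5,20,40],[22.5,-20,40]]
    px=[(220+x/2,186+y/2) for x,y in [(122,7),(288,7),(97,50),(305,50),(105,155),(300,155)]]
    p,sd,r,X=hand(P,px);print(p,sd);print(r)
    m=X(p,[[-18.5,0,11.2]])[0];print("mouth tool",m,"expected",3.1*-1,G+34.3)
    o=bot.get_obs();print("mouth z world",o["tool_pos"][2]-m[2])
    c4=pickle.load(open("w4.pkl","rb"))
    px4=[(273,194),(367,194),(271,255)]
    p4,sd4,r4,_=hand([[45,20,40],[45,-20,40],[22.5,20,62]],px4,(3,0,42,0));print("w4",p4,sd4)
E
python3 hand.py
```

```text
[  9.02   0.21 196.98   0.21] [1.16 0.29 2.02 0.03]
[[-3.81  0.83]
 [ 1.36  0.89]
 [ 0.95  0.45]
 [ 0.98  0.52]
 [ 0.54 -1.34]
 [-0.38 -1.27]]
mouth tool [-11.42   0.21 189.9 ] expected -3.1 193.3
mouth z world 41.53000899010175
w4 [  1.87   0.05 205.6   -0.06] [2.83 0.57 5.87 0.07]
```

```bash
python3 - <<'E'
import pickle,cv2,numpy as np
from h import bot
for n,rows in(("w4.pkl",range(186,262,6)),("wrist7.pkl",range(186,270,6))):
    g=cv2.GaussianBlur(cv2.cvtColor(pickle.load(open(n,"rb"))["color"],cv2.COLOR_RGB2GRAY).astype(float),(0,0),1)
    gx=np.gradient(g,axis=1); gy=np.gradient(g,axis=0)
    print(n)
    for r in rows:
        o=[]
        for a,b in((258,290),(355,385)):
            s=np.abs(gx[r-1:r+2,a:b].mean(0)); k=np.argsort(-s)[:3]; o.append([(int(a+i),round(float(gx[r-1:r+2,a+i].mean()),1)) for i in sorted(k)])
        print(r,o)
    m=np.abs(gy[180:300,285:312].mean(1)); print("rows",[(180+i,round(gy[180+i,285:312].mean(),1)) for i in range(1,119) if m[i]>m[i-1] and m[i]>=m[i+1] and m[i]>2])
E
```

```text
w4.pkl
186 [[(259, -8.2), (260, -7.9), (261, -7.9)], [(367, 8.0), (368, 9.1), (369, 5.8)]]
192 [[(278, -1.5), (279, -1.6), (280, -1.6)], [(366, 9.4), (367, 10.4), (368, 6.4)]]
198 [[(263, -3.8), (264, -3.5), (274, -2.8)], [(366, 9.7), (367, 11.9), (368, 9.7)]]
204 [[(263, -18.2), (264, -25.6), (265, -20.1)], [(367, -1.3), (368, -1.5), (369, -1.1)]]
210 [[(263, -18.1), (264, -24.3), (265, -20.1)], [(367, -1.6), (368, -2.0), (369, -1.3)]]
216 [[(264, -20.7), (265, -27.2), (266, -19.6)], [(366, -0.8), (367, -1.5), (368, -1.4)]]
222 [[(264, -21.1), (265, -26.5), (266, -18.8)], [(357, 13.6), (358, 13.9), (359, 12.7)]]
228 [[(263, -14.8), (264, -23.9), (265, -23.0)], [(358, 15.0), (359, 22.1), (360, 19.3)]]
234 [[(265, -21.2), (266, -24.1), (267, -16.5)], [(356, 7.0), (366, 9.0), (367, 10.0)]]
240 [[(265, -23.4), (266, -25.2), (267, -16.0)], [(365, 5.9), (366, 9.9), (367, 9.7)]]
246 [[(269, -11.7), (274, -16.1), (275, -11.7)], [(365, 3.9), (366, 6.3), (367, 5.6)]]
252 [[(273, -20.8), (274, -30.0), (275, -24.5)], [(377, 5.8), (378, 6.6), (379, 6.3)]]
258 [[(271, -22.8), (272, -27.6), (273, 
[... 895 characters left out ...]
7.5), (371, -11.6), (372, -9.9)]]
234 [[(268, 1.6), (269, 2.6), (270, 2.3)], [(359, 10.0), (360, 12.8), (361, 12.3)]]
240 [[(266, -6.2), (269, 7.8), (270, 9.9)], [(361, 16.0), (362, 21.4), (363, 17.2)]]
246 [[(267, -19.2), (270, 20.9), (271, 16.3)], [(369, -14.9), (370, -19.0), (371, -13.7)]]
252 [[(270, 8.9), (271, 8.9), (272, 5.0)], [(372, -9.5), (373, -12.4), (374, -9.5)]]
258 [[(270, 4.3), (271, 5.2), (274, 4.7)], [(373, -7.4), (374, -7.8), (375, -4.7)]]
264 [[(271, 4.8), (272, 4.6), (275, 3.2)], [(368, -6.8), (369, -6.9), (370, -3.9)]]
rows [(183, np.float64(-8.9)), (188, np.float64(2.4)), (211, np.float64(4.6)), (263, np.float64(-4.6)), (293, np.float64(2.3)), (297, np.float64(-20.7))]
```

```bash
python3 - <<'E'
from hand import *
np.set_printoptions(precision=3,suppress=True)
P=[[45,20,14],[45,-20,14],[45,20,40],[45,-20,40],[22.5,20,40],[22.5,-20,40]]
px=[(274.5,189),(365.3,189),(267.3,211),(372.4,211),(271.7,263),(369.5,263)]
p,sd,r,X=hand(P,px);print(p,sd,p[3]);print(r)
m=X(p,[[-18.5,0,11.2],[-14,0,6.7],[14.5,0,9]]);print("mouth,liptip,foot tool",m)
print("origin in grip: x,z",Ro.from_rotvec([0,-p[3],0]).apply(p[:3]-[0,0,G]))
# fix grip distance: origin within grip assumed z=42,x=2.9 + slip (a,b)
# left-half check of camera bias
q=np.array([597.8,222.0,23,-.248]);c=pickle.load(open("wrist7.pkl","rb"))
print(proj(c,body(q,[[17.5,-60,14],[-17.5,-60,14],[22.5,-20,62],[45,-20,40]])))
d=np.array([[327.5,239.2],[355.3,238.9]])
f=lambda v:(proj(cam,X(p,[[v[0],v[1],40],[v[0],v[2],40]]))-d).ravel()
print("dots half",least_squares(f,[33,0,-10]).x)
E
```

```text
[ 10.107  -0.306 194.806   0.223] [0.366 0.092 0.622 0.009] 0.22265617522633985
[[ 0.739  0.105]
 [-0.262  0.161]
 [-0.273  0.207]
 [ 0.819  0.278]
 [-0.749 -0.42 ]
 [-0.277 -0.348]]
mouth,liptip,foot tool [[-10.409  -0.306 187.967]
 [ -5.027  -0.306 191.362]
 [ 22.262  -0.306 182.826]]
origin in grip: x,z [ 1.951 -0.306 37.153]
[[239.413 223.637]
 [243.17  285.716]
 [105.911 236.122]
 [129.042 173.362]]
dots half [ 33.262  -2.905 -13.816]
```

This fit is well conditioned. The true tilt is only 0.22, and the half slid up about 5 mm in the grip, so the lip front met the flange edge from above. Back off and tilt more on the stop with a longer lever, this time measuring with this fit.

```bash
cat > edges.py <<'E'
from hand import *
DP=[[33.26,-2.9,40],[33.26,-13.82,40]]
def measure():
    np.set_printoptions(precision=3,suppress=True)
    c=bot.capture("wrist");u=blobs(c)
    d=min(([a,b] for a in u for b in u if 20<b[0]-a[0]<40),key=lambda p:abs(p[0][1]-p[1][1])+abs(p[0][0]-327))
    g=cv2.GaussianBlur(cv2.cvtColor(c["color"],cv2.COLOR_RGB2GRAY).astype(float),(0,0),1)
    gx,gy=np.gradient(g,axis=1),np.gradient(g,axis=0)
    m=gy[150:300,285:312].mean(1);a=np.abs(m)
    print("dots",np.round(d,1).tolist(),"rows",[(150+i,round(m[i],1)) for i in range(1,149) if a[i]>a[i-1] and a[i]>=a[i+1] and a[i]>2])
    for r in range(186,280,6):
        o=[]
        for A,B in((255,290),(355,390)):
            s=gx[r-1:r+2,A:B].mean(0); k=sorted(np.argsort(-np.abs(s))[:6]); o.append([(int(A+i),round(float(s[i]),1)) for i in k if abs(s[i])>=max(abs(s[max(i-1,0)]),abs(s[min(i+1,B-A-1)]))])
        print(r,o)
    return d
def solve(d,r1,c1,r2,c2,r3,c3):
    P=[[45,20,14],[45,-20,14],[45,20,40],[45,-20,40],[22.5,20,40],[22.5,-20,40]]+DP
    px=[(c1[0],r1),(c1[1],r1),(c2[0],r2),(c2[1],r2),(c3[0],r3),(c3[1],r3)]+list(map(tuple,d))
    p,sd,r,X=hand(P,px);print("pose",p,"sd",sd,"res",np.abs(r).max(0));g=Ro.from_rotvec([0,-p[3],0]).apply(p[:3]-[0,0,G]);print("TILT",p[3],"origin in grip",g)
    print("mouth,liptip,tabend",X(p,[[-18.5,0,11.2],[-14,0,6.7],[50,0,5]])-[0,0,G])
E
python3 shift.py '[[20,-12,0,0,0],[20,-30,0,-20,0],[20,-64,37,-44,0],[20,-64,74,-44,0],[20,-64,74,-44,0]]' | egrep 'pos|cont'
python3 shift.py '[[20,0,0,15,0],[20,0,0,30,0],[20,0,0,33,0],[20,0,0,33,0]]' | egrep 'pos|cont'
```

```text
tool_pos: [480.6, 68.0, 277.1]
contact_force: [0.2, 0.6, -1.6]
tool_pos: [481.3, 69.8, 243.4]
contact_force: [0.4, 0.2, -2.0]
```

```bash
for i in 1 2 3; do python3 shift.py '[[20,0,0,2,0],[20,0,0,4,0],[20,0,0,4,0]]' | egrep 'pos|cont'; done; python3 -c "
from edges import *
measure()"
```

```text
tool_pos: [481.0, 69.7, 240.5]
contact_force: [-5.0, 2.5, 9.4]
tool_pos: [480.4, 69.9, 236.3]
contact_force: [-8.3, 2.4, 11.5]
tool_pos: [480.0, 70.0, 232.1]
contact_force: [-8.0, 3.8, 12.0]
dots [[327.9, 250.1], [356.8, 250.2]] rows [(154, np.float64(3.2)), (166, np.float64(-25.0)), (176, np.float64(2.9)), (184, np.float64(-9.2)), (188, np.float64(6.0)), (224, np.float64(2.3)), (271, np.float64(-4.2)), (297, np.float64(-18.4))]
186 [[(255, 12.0), (271, -20.1), (284, 5.5)], [(366, 0.4), (379, 0.3)]]
192 [[(255, 18.8), (269, -22.7)], [(368, 10.0)]]
198 [[(270, -4.0), (287, -0.7)], [(370, 11.2)]]
204 [[(268, -4.2)], [(371, 10.9), (378, -5.3)]]
210 [[(267, -4.0)], [(372, 8.7), (376, -8.5)]]
216 [[(266, -4.0)], [(363, -0.5), (366, 0.5), (374, 0.7), (382, 0.5)]]
222 [[(264, -4.3)], [(357, -0.8), (360, 0.6), (367, 0.4), (375, 0.4)]]
228 [[(255, 0.7), (265, -1.7), (268, -0.7), (287, -0.7)], [(375, -6.6)]]
234 [[(256, -0.5), (266, -1.8), (287, -0.5)], [(370, -2.5), (372, 2.2), (375, -5.8)]]
240 [[(265, -1.5), (276, 0.5)], [(357, -0.6), (374, 1.8)]]
246 [[(261, -0.7), (267, -2.0)], [(363, 15.1)]]
252 [[(267, 2.3)], [(364, 19.9)]]
258 [[(268, 3.7), (285, -0.7)], [(359, 2.4), (372, -3.8)]]
264 [[(271, 3.7)], [(371, -4.0), (384, 0.6)]]
270 [[(273, 4.2)], [(370, -5.9), (375, 1.5)]]
276 [[(270, 3.6), (272, 3.7)], [(356, 3.4), (370, -4.0)]]
```

```bash
python3 -c "
from edges import *
d=[(327.9,250.1),(356.8,250.2)]
solve([(327.5,239.2),(355.3,238.9)],189,(274.5,365.3),211,(267.3,372.4),263,(271.7,369.5))
solve(d,188,(273,367),224,(264.2,375.4),271,(272,370))"
```

```text
pose [ 10.10651289  -0.30538712 194.80766676   0.22264262] sd [0.29801159 0.06550676 0.49969964 0.00717837] res [0.81832693 0.42151374]
TILT 0.22264261941311508 origin in grip [ 1.95044578 -0.30538712 37.15543517]
mouth,liptip,tabend [[-10.40990516  -0.30538712  28.9690565 ]
 [ -5.02734208  -0.30538712  32.36434952]
 [ 57.76834121  -0.30538712  19.89069085]]
pose [ 16.43677376  -0.23233384 193.76366622   0.4154037 ] sd [0.55162042 0.10503929 0.71401086 0.0120387 ] res [1.62773905 0.73353922]
TILT 0.4154036965245014 origin in grip [ 1.00968161 -0.23233384 38.44035072]
mouth,liptip,tabend [[-5.00973007 -0.23233384 31.98203479]
 [ 0.92357756 -0.23233384 34.28330848]
 [60.16665111 -0.23233384 10.01093248]]
```

```bash
python3 shift.py '[[20,-2,0,-15,0],[20,-4,0,-40,0],[20,-4,0,-40,0],[20,-4,0,-40,0]]' | egrep 'pos|cont'; python3 -c "
from edges import *
measure()"
```

```text
tool_pos: [477.1, 70.3, 270.9]
contact_force: [-1.2, 0.1, -1.6]
dots [[327.7, 250.1], [356.9, 249.8]] rows [(161, np.float64(-9.4)), (166, np.float64(-21.2)), (172, np.float64(-4.2)), (182, np.float64(-3.6)), (188, np.float64(5.8)), (224, np.float64(2.4)), (272, np.float64(-3.9)), (297, np.float64(-18.2))]
186 [[(262, -0.6), (275, -0.5), (277, 0.5), (288, -0.8)], [(364, 0.4), (368, 0.4), (379, -0.5), (382, 0.4)]]
192 [[(271, 3.7), (279, -2.8), (283, -2.6)], [(368, 6.1), (386, 6.1)]]
198 [[(270, -4.1)], [(359, -0.7), (361, 0.6), (369, 0.8)]]
204 [[(268, -4.1), (280, -0.8)], [(356, -0.5), (371, 0.7), (378, -0.6)]]
210 [[(267, -4.1)], [(360, -0.5), (372, 1.1), (377, 0.4)]]
216 [[(266, -4.6), (288, 0.5)], [(359, -0.6), (373, 0.7), (376, 0.8)]]
222 [[(264, -4.2), (281, -0.6)], [(356, -0.6), (360, 0.8), (377, -0.5)]]
228 [[(259, -0.5), (264, -2.0)], [(375, -6.6)]]
234 [[(265, -2.1), (275, -0.6)], [(368, 2.4), (375, -6.7), (389, -4.0)]]
240 [[(255, -0.6), (266, -2.3)], [(369, 1.8), (374, 1.8), (388, -10.3)]]
246 [[(266, -1.8), (276, -0.8)], [(363, 15.1), (389, -7.7)]]
252 [[(266, -3.3), (269, 0.8), (285, 0.5)], [(364, 20.0), (372, -3.6)]]
258 [[(265, -1.0), (268, 6.3)], [(358, 1.1), (372, -6.5)]]
264 [[(271, 3.5), (277, 0.5)], [(371, -4.0), (376, 0.6)]]
270 [[(264, -4.7), (277, 3.5)], [(370, -6.7), (386, 2.6)]]
276 [[(255, -2.6), (270, 3.1), (273, 2.6), (288, 3.3)], [(360, -1.6), (370, -3.7), (386, 1.4)]]
```

```bash
python3 -c "
from edges import *
solve([(327.7,250.1),(356.9,249.9)],188,(272.5,367.2),224,(264.2,375.5),272,(269,370.5))
solve([(327.5,239.2),(355.3,238.9)],189,(274.5,365.3),211,(267.3,372.4),263,(270,369.5))"
```

```text
pose [ 16.098719    -0.39278471 191.79488035   0.40090345] sd [0.45069972 0.08663017 0.58623915 0.00989363] res [0.78448684 0.90403251]
TILT 0.40090345007609457 origin in grip [ 2.02401981 -0.39278471 36.47706504]
mouth,liptip,tabend [[-5.3051973  -0.39278471 29.70257265]
 [ 0.59411871 -0.39278471 32.08963582]
 [60.18290733 -0.39278471  8.67882056]]
pose [ 10.06755326  -0.40071162 194.07449255   0.21847691] sd [0.26597841 0.05865076 0.44657888 0.0064226 ] res [0.82031007 0.23837054]
TILT 0.21847690935650452 origin in grip [ 2.22608404 -0.40071162 36.42279789]
mouth,liptip,tabend [[-10.4201992   -0.40071162  28.15047642]
 [ -5.05182659  -0.40071162  31.56816212]
 [ 57.79527334  -0.40071162  19.35619953]]
```

Tilt is now ≈0.40, and the stop-contact heights cross-check the pose in the hand to about 0.3 mm. The mouth is 5.3 mm behind and 29.7 mm below the grasp point. Pre-hook pose: (546.2, 129.0, 224.1).

```bash
python3 shift.py '[[20,13,-37,0,0],[20,26,-74,0,0],[20,52,-74,0,0],[20,52,-74,25,0],[20,52,-74,45,0]]' | grep pos
python3 shift.py '[[20,0,0,0,0],[20,0,0,0,0],[20,0,0,0,0],[20,0,0,0,0]]' | egrep 'pos|rot'
```

```text
tool_pos: [545.5, 129.2, 224.1]
tool_pos: [545.9, 129.4, 226.8]
tcp_rot: [-3.141, -0.001, -0.248]
```

```bash
python3 shift.py '[[20,2.5,0,2,0],[20,5,0,2.6,0],[20,5,0,2.6,0],[20,5,0,2.6,0]]' | egrep 'pos|cont'
for i in 1 2 3 4 5 6 7; do python3 shift.py '[[20,1,0,0,0],[20,1,0,0,0]]' | egrep 'pos|cont'; done
```

```text
tool_pos: [550.6, 128.1, 223.4]
contact_force: [0.0, -0.2, -2.3]
tool_pos: [551.6, 127.9, 223.5]
contact_force: [-0.3, -0.6, -1.4]
tool_pos: [552.6, 127.6, 223.5]
contact_force: [-0.1, 0.0, -1.7]
tool_pos: [553.5, 127.3, 223.5]
contact_force: [-0.3, 0.5, -1.9]
tool_pos: [554.5, 127.1, 223.5]
contact_force: [-0.2, 0.3, -0.7]
tool_pos: [555.5, 126.8, 223.5]
contact_force: [0.5, -0.8, -1.5]
tool_pos: [556.4, 126.6, 223.5]
contact_force: [-0.6, 0.2, -1.7]
tool_pos: [557.4, 126.4, 223.5]
contact_force: [-0.0, -0.2, -1.9]
```

```bash
for i in 1 2 3 4 5; do python3 shift.py '[[20,1,0,0,0],[20,1,0,0,0]]' | egrep 'pos|cont'; done
```

```text
tool_pos: [558.4, 126.1, 223.5]
contact_force: [0.7, -0.8, -2.0]
tool_pos: [559.3, 125.9, 223.5]
contact_force: [0.0, 0.5, -1.0]
tool_pos: [560.3, 125.6, 223.5]
contact_force: [0.6, 0.5, -2.8]
tool_pos: [561.0, 125.5, 223.4]
contact_force: [-1.8, 0.5, -0.6]
tool_pos: [561.4, 125.4, 223.3]
contact_force: [-4.7, 1.3, 2.5]
```

Contact at the predicted wall position. Lift test again.

```bash
for i in 1 2 3; do python3 shift.py '[[20,0,0,-1,0],[20,0,0,-1,0]]' | egrep 'pos|cont'; done
```

```text
tool_pos: [561.4, 125.3, 223.8]
contact_force: [-5.2, 1.7, -3.9]
tool_pos: [561.3, 125.3, 224.4]
contact_force: [-4.9, 2.3, -7.6]
tool_pos: [561.2, 125.2, 225.1]
contact_force: [-5.6, 1.7, -8.4]
```

Hooked: the lip now pulls (−8 N). Lower back and release.

```bash
python3 shift.py '[[20,0,0,1.8,0],[20,0,0,1.8,0]]' | egrep 'pos|cont'; python3 shift.py '[[48,0,0,0,0],[56,0,0,0,0],[60,0,0,0,0],[60,0,0,0,0]]'|egrep 'cont|wid'; python3 - <<'E'
from edges import *
measure()
E
```

```text
tool_pos: [561.4, 125.2, 224.1]
contact_force: [-6.7, 1.8, -3.5]
contact_force: [-0.1, -0.2, -0.9]
grip_width: 60.0
dots [[328.5, 228.0], [355.9, 227.8]] rows [(162, np.float64(-19.2)), (167, np.float64(9.9)), (174, np.float64(-7.2)), (180, np.float64(-8.2)), (199, np.float64(7.6)), (208, np.float64(-2.4)), (252, np.float64(-5.3)), (282, np.float64(-2.3)), (297, np.float64(-20.0))]
186 [[(260, 17.4), (266, -7.4), (275, -9.9)], [(367, 12.2)]]
192 [[(272, -3.3), (276, -1.2)], [(370, 12.2)]]
198 [[(270, -4.4)], [(372, 10.5)]]
204 [[(270, -1.4), (286, -0.5), (289, 0.4)], [(373, -4.5), (378, 6.5)]]
210 [[(270, -0.8), (277, -0.6), (285, -0.5), (287, 0.5)], [(372, -9.0)]]
216 [[(267, -0.5), (271, -0.8), (288, -0.5)], [(372, -8.9)]]
222 [[(257, 0.4), (272, -0.8), (285, -0.4)], [(360, 12.7), (371, -9.2)]]
228 [[(256, 0.6), (267, -1.0), (270, 0.9)], [(363, 27.9), (371, -5.4)]]
234 [[(272, 3.1)], [(359, 13.0), (366, -10.6)]]
240 [[(272, 2.5), (285, 0.6), (288, -0.6)], [(357, 5.7), (362, -9.2)]]
246 [[(266, -2.7), (272, 5.4)], [(369, -4.8), (378, -1.7)]]
252 [[(266, -16.7), (273, 21.8)], [(369, -20.1)]]
258 [[(266, -7.3), (272, 10.0)], [(369, -6.5), (388, -2.1)]]
264 [[(267, -0.6), (271, 3.9)], [(372, -3.0), (376, 2.9)]]
270 [[(255, -2.9), (269, 6.3)], [(373, -5.9), (385, 3.4)]]
276 [[(260, 18.0), (267, 6.7)], [(380, -18.8), (387, 16.9)]]
```

```bash
python3 -c "
from edges import *
solve([(328.5,228),(355.9,227.8)],181,(274.8,366),199.5,(269.7,372.6),252,(272,369.3))
o=bot.get_obs();print(o['tool_pos'])"
```

```text
pose [ 1.28994363e+01 -9.38483941e-03  1.96586615e+02  1.97155075e-01] sd [0.44330022 0.10142588 0.791383   0.01089519] res [1.66502582 0.16126001]
TILT 0.19715507489343975 origin in grip [ 5.28706794e+00 -9.38483941e-03  3.93852260e+01]
mouth,liptip,tabend [[-7.43603769e+00 -9.38483941e-03  3.02273698e+01]
 [-2.14175113e+00 -9.38483941e-03  3.37587335e+01]
 [ 6.09514253e+01 -9.38483941e-03  2.28894607e+01]]
[562.35878039 125.07856145 224.9031096 ]
```

The half rests with the foot on the far flange: tilt 0.20, mouth at z 35.7 and x −18. Raise, close the fingers, and move over the press point.

```bash
python3 shift.py '[[60,0,0,-30,0],[60,0,0,-58,0],[0,11,0,-58,0],[0,21,0,-58,0],[0,21,0,-58,0]]' | egrep 'pos|cont|wid'
python3 shift.py '[[0,0,0,0,0],[0,0,0,0,0],[0,0,0,0,0],[0,0,0,3,0],[0,0,0,6,0]]' | egrep 'pos|cont|wid'
```

```text
tool_pos: [583.0, 119.6, 281.3]
contact_force: [-0.8, -0.6, 0.1]
grip_width: 34.3
tool_pos: [582.5, 120.0, 276.5]
contact_force: [-0.2, -0.0, 0.2]
grip_width: 0.6
```

```bash
for i in 1 2 3 4 5; do python3 shift.py '[[0,0,0,1,0],[0,0,0,2,0],[0,0,0,2,0]]' | egrep 'pos|cont'; done
```

```text
tool_pos: [582.5, 120.0, 274.6]
contact_force: [-0.8, -0.7, 0.6]
tool_pos: [582.5, 120.0, 272.6]
contact_force: [0.4, -0.4, 0.6]
tool_pos: [582.5, 120.0, 270.6]
contact_force: [-0.3, -0.7, 0.6]
tool_pos: [583.0, 119.9, 269.4]
contact_force: [2.3, -1.2, 5.6]
tool_pos: [583.7, 119.8, 268.5]
contact_force: [3.6, -0.8, 9.0]
```

```bash
for i in 1 2 3 4 5 6; do python3 shift.py '[[0,0,0,1,0],[0,0,0,1,0]]' | egrep 'pos|cont'; done
```

```text
tool_pos: [584.2, 119.6, 267.9]
contact_force: [5.3, -2.5, 9.6]
tool_pos: [584.6, 119.5, 267.4]
contact_force: [6.8, -4.2, 10.0]
tool_pos: [585.0, 119.4, 266.9]
contact_force: [7.7, -3.5, 12.8]
tool_pos: [585.4, 119.2, 266.4]
contact_force: [8.4, -4.0, 14.6]
tool_pos: [585.8, 119.1, 265.9]
contact_force: [9.4, -5.0, 15.9]
tool_pos: [586.2, 119.0, 265.5]
contact_force: [10.9, -5.3, 17.1]
```

The sticking drag pushes the half toward −x. Follow the nose forward a bit while pressing.

```bash
python3 shift.py '[[0,2,0,0,0],[0,4,0,0,0],[0,4,0,0,0]]' | egrep 'pos|cont'; for i in 1 2 3 4; do python3 shift.py '[[0,1,0,1,0],[0,1,0,1,0]]' | egrep 'pos|cont'; done
```

```text
tool_pos: [588.0, 118.6, 263.2]
contact_force: [4.2, -2.1, 12.8]
tool_pos: [588.4, 118.6, 263.1]
contact_force: [-0.7, -1.9, 20.1]
tool_pos: [589.4, 118.3, 263.0]
contact_force: [-2.5, -2.0, 26.0]
tool_pos: [590.7, 118.1, 262.9]
contact_force: [-3.0, -3.0, 29.0]
tool_pos: [592.1, 117.8, 262.9]
contact_force: [-1.9, -3.0, 33.6]
```

The top is at 85 mm (TCP 263), so it is level. Lift off and check.

```bash
python3 shift.py '[[0,0,0,-15,0],[0,-20,0,-45,0],[0,-50,0,-60,0],[0,-50,0,-60,0],[0,-50,0,-60,0]]' | egrep 'pos|cont|wid'
python3 cap.py 8 wrist side; python3 - <<'E'
from h import *
import pickle,cv2
c=pickle.load(open("w8.pkl","rb"));d=pickle.load(open("s8.pkl","rb"))
q=np.array([597.9,222.2,23,-.248]); h=body(q,[[0,-103,0]])[0]
A=[]
for k,hw in((c,(100,133)),(d,(50,66))):
    u,v=proj(k,[h+[0,0,40]])[0]; x=int(np.clip(u-hw[1],0,640-2*hw[1]));y=int(np.clip(v-hw[0],0,480-2*hw[0]));print(x,y,400/2/hw[1])
    A.append(cv2.resize(k["color"][y:y+2*hw[0],x:x+2*hw[1],::-1],(400,300),interpolation=cv2.INTER_CUBIC))
for n,P in(("w",[[45,20,40],[45,-20,40],[22.5,20,62],[22.5,-20,62],[-22.5,20,62],[-22.5,-20,62],[33.26,-2.9,40],[33.26,-13.82,40]]),): print(proj(c,body(q,np.array(P)+[0,-103,0])).round(1).tolist())
cv2.imwrite("pics/c8.png",np.hstack(A))
from tilt import blobs
g=cv2.cvtColor(c["color"],cv2.COLOR_RGB2GRAY);b=cv2.adaptiveThreshold(cv2.medianBlur(g,3),255,cv2.ADAPTIVE_THRESH_MEAN_C,cv2.THRESH_BINARY_INV,31,20)
n,_,st,ce=cv2.connectedComponentsWithStats(b);print([(ce[i].round(1).tolist(),int(st[i,4])) for i in range(1,n) if 20<st[i,4]<300 and .6<st[i,2]/st[i,3]<1.6 and ce[i][1]<330])
E
```

```text
tool_pos: [542.0, 130.3, 316.1]
contact_force: [-0.0, -0.1, -0.7]
grip_width: 0.4
187 104 1.5037593984962405
258 281 3.0303030303030303
[[290.8, 137.3], [351.2, 137.3], [288.5, 173.8], [353.5, 173.8], [290.1, 244.4], [351.8, 244.4], [325.3, 155.6], [341.6, 155.6]]
[([226.3, 139.5], 119), ([173.2, 155.4], 57), ([189.3, 155.7], 49), ([324.7, 155.7], 51), ([341.3, 156.1], 67), ([182.8, 250.0], 48), ([198.3, 250.1], 45), ([321.7, 251.5], 79), ([339.9, 250.2], 53), ([210.8, 258.8], 47), ([465.0, 277.4], 138), ([121.9, 278.2], 195), ([110.7, 284.9], 24), ([472.5, 285.3], 22)]
```

Half_a's dots at (324.7,155.7) and (341.3,156.1) match the seated prediction (325.3,155.6) and (341.6,155.6). The left half's dots are on the same row, so it is seated level at y ≈ −102.5 from the left half. Next, closed fingers go to its right side.

```bash
python3 shift.py '[[0,16,22,0,0],[0,32,44,0,0],[0,32,44,30,0],[0,32,44,60,0],[0,32,44,60,0]]' | egrep 'pos|cont'
python3 shift.py '[[0,0,0,14,0],[0,0,0,28,0],[0,0,0,28,0],[0,0,0,28,0]]' | egrep 'pos|cont'
```

```text
tool_pos: [561.6, 79.4, 253.9]
contact_force: [1.0, -0.5, 1.0]
tool_pos: [562.2, 79.9, 229.0]
contact_force: [-0.8, 0.7, -0.5]
```

```bash
for i in 1 2 3; do python3 shift.py '[[0,0,-4,0,0],[0,0,-8,0,0],[0,0,-12,0,0],[0,0,-16,0,0],[0,0,-20,0,0]]' | egrep 'pos|cont'; done
```

```text
tool_pos: [566.9, 97.0, 229.9]
contact_force: [-4.0, -13.4, 7.8]
tool_pos: [571.7, 116.3, 229.9]
contact_force: [-5.6, -17.0, 12.3]
tool_pos: [576.6, 135.7, 229.9]
contact_force: [-6.1, -17.1, 12.5]
```

Force is higher than "easily", so check the half's state with the dots.

```bash
cat > chk.py <<'E'
from h import *
import cv2
def fd(c):
    g=cv2.cvtColor(c["color"],cv2.COLOR_RGB2GRAY);b=cv2.adaptiveThreshold(cv2.medianBlur(g,3),255,cv2.ADAPTIVE_THRESH_MEAN_C,cv2.THRESH_BINARY_INV,31,20)
    n,_,st,ce=cv2.connectedComponentsWithStats(b)
    return [ce[i].round(1).tolist() for i in range(1,n) if 20<st[i,4]<300 and .6<st[i,2]/st[i,3]<1.6 and st[i,4]>.6*st[i,2]*st[i,3]]
import sys
c=bot.capture("wrist");u=fd(c);print(u)
q=np.array([597.9,222.2,23,-.248])
DF=[[33.26,-2.9,40],[33.26,-13.82,40]]
print("left pred",proj(c,body(q,DF)).round(1).tolist())
for y in map(float,sys.argv[1:]): print(y,proj(c,body(q,np.array(DF)+[0,y,0])).round(1).tolist())
E
python3 chk.py -45 -50; python3 -c "
from plant import bot
o=bot.get_obs();print(o['moment'],o['contact_force'])"
```

```text
[[127.8, 231.6], [268.3, 232.5], [468.0, 268.8], [332.4, 348.4], [9.7, 453.2], [4.0, 464.0]]
left pred [[125.6, 231.4], [150.1, 231.4]]
-45.0 [[226.7, 231.3], [251.2, 231.3]]
-50.0 [[237.9, 231.3], [262.4, 231.3]]
[-1.52257478  0.57638519 -0.00752915] [ -3.48840812 -11.40988672   7.46279109]
```

It is level on the rail, centre ≈ −51.5, with ~11.5 mm to go. Continue in slow steps.

```bash
for i in 1 2 3 4 5; do python3 shift.py '[[0,0,-1,0,0],[0,0,-2,0,0],[0,0,-2,0,0]]' | egrep 'pos|cont'; done; python3 chk.py -40 -42
```

```text
tool_pos: [577.0, 137.2, 229.9]
contact_force: [-7.1, -17.5, 11.7]
tool_pos: [577.6, 139.8, 229.8]
contact_force: [-5.2, -13.3, 9.2]
tool_pos: [578.0, 141.3, 229.9]
contact_force: [-5.9, -16.3, 11.9]
tool_pos: [578.6, 143.5, 229.8]
contact_force: [-2.6, -10.1, 4.9]
tool_pos: [578.9, 144.7, 230.0]
contact_force: [-6.2, -20.0, 12.8]
[[173.1, 231.5], [268.5, 232.5], [579.7, 346.1], [332.7, 347.9]]
left pred [[146.1, 231.3], [170.6, 231.3]]
-40.0 [[236.0, 231.3], [260.5, 231.2]]
-42.0 [[240.5, 231.3], [265.0, 231.2]]
```

About 2.4 mm remain.

```bash
for i in 1 2 3 4 5; do python3 shift.py '[[0,0,-0.8,0,0],[0,0,-0.8,0,0]]' | egrep 'pos|cont'; done; python3 chk.py -40 -42
```

```text
tool_pos: [579.2, 145.7, 229.6]
contact_force: [-5.3, -18.3, 9.4]
tool_pos: [579.3, 145.9, 229.7]
contact_force: [-5.9, -20.8, 10.4]
tool_pos: [579.4, 146.1, 229.7]
contact_force: [-7.3, -24.2, 10.8]
tool_pos: [579.5, 146.3, 229.7]
contact_force: [-7.6, -27.6, 12.0]
tool_pos: [579.7, 146.5, 229.7]
contact_force: [-8.6, -31.6, 13.2]
[[332.9, 53.1], [175.2, 232.1], [267.9, 232.5], [580.5, 346.0], [4.1, 462.0]]
left pred [[148.2, 231.8], [172.9, 231.7]]
-40.0 [[238.5, 231.6], [263.1, 231.6]]
-42.0 [[243.0, 231.6], [267.6, 231.5]]
```

Force is rising as against a hard stop. Back off, lift and look at the seam.

```bash
python3 shift.py '[[0,0,8,0,0],[0,0,8,-40,0],[0,0,8,-80,0],[0,0,-20,-80,0],[0,0,-50,-80,0]]' | egrep 'pos|cont'
python3 shift.py '[[0,0,-8,-10,0],[0,0,-8,-10,0],[0,0,-8,-10,0]]' | egrep 'pos|cont'
python3 cap.py 9 wrist scene; python3 chk.py -40 -41; python3 - <<'E'
import pickle,cv2,numpy as np
from h import proj,body
A=[]
q=np.array([597.9,222.2,23,-.248])
for n,hw in(("w9",(75,100)),("s9",(30,40))):
    k=pickle.load(open(n+".pkl","rb"));u,v=proj(k,body(q,[[-5,-20,50]]))[0];x=int(np.clip(u-hw[1],0,640-2*hw[1]));y=int(np.clip(v-hw[0],0,480-2*hw[0]));print(x,y)
    A.append(cv2.resize(k["color"][y:y+2*hw[0],x:x+2*hw[1],::-1],(800,600) if n=="w9" else (400,300),interpolation=cv2.INTER_CUBIC))
g=A[0];g[300:,400:]=A[1]
cv2.imwrite("pics/c9.png",g)
E
```

```text
tool_pos: [592.7, 200.8, 309.7]
contact_force: [0.1, -0.4, -0.3]
tool_pos: [594.3, 207.1, 318.7]
contact_force: [0.2, -0.4, -0.0]
[[191.1, 21.5], [303.7, 202.7], [319.3, 202.9], [364.8, 203.0], [381.0, 203.0], [397.5, 233.0], [582.4, 344.2]]
left pred [[302.4, 202.8], [318.0, 202.8]]
-40.0 [[359.5, 202.7], [375.0, 202.7]]
-41.0 [[360.9, 202.7], [376.5, 202.7]]
227 184
428 251
```

View pics/c9.png

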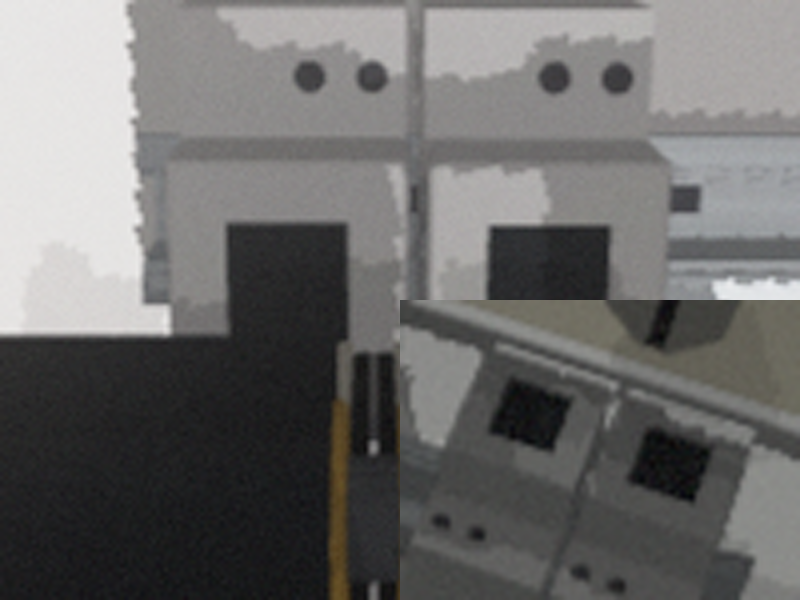

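The seam shows a gap of ~4.4 px (≈2.9 mm; dot spacing 61.4 px → 42.9 mm). The half rolled under the high push and sprang back. I'll push again, lower down on its face.

```bash
python3 shift.py '[[0,0,35,0,0],[0,0,71,0,0],[0,0,71,30,0],[0,0,71,65,0],[0,0,71,92,0]]' | egrep 'time|pos|cont'
python3 shift.py '[[0,0,0,5,0],[0,0,0,8,0],[0,0,0,8,0],[0,0,0,8,0]]' | egrep 'time|pos|cont'
```

```text
time: 38.85
tool_pos: [576.7, 138.2, 225.4]
contact_force: [0.1, -0.0, 0.7]
time: 39.35
tool_pos: [577.3, 139.0, 219.7]
contact_force: [-0.8, -0.1, 0.2]
```

```bash
for i in 1 2 3 4; do python3 shift.py '[[0,0,-1,0,0],[0,0,-2,0,0]]' | egrep 'pos|cont'; done; python3 shift.py '[[0,0,-0.7,0.5,0],[0,0,-0.7,0.5,0]]' | egrep 'pos|cont';  python3 chk.py -40 -42|grep -v left
```

```text
tool_pos: [577.6, 141.0, 219.0]
contact_force: [0.2, -0.1, -0.4]
tool_pos: [578.1, 142.7, 218.8]
contact_force: [-0.8, -2.1, 2.5]
tool_pos: [578.6, 144.1, 219.1]
contact_force: [-2.6, -8.3, 6.8]
tool_pos: [578.8, 144.8, 219.3]
contact_force: [-4.5, -17.5, 8.8]
tool_pos: [579.0, 144.9, 219.0]
contact_force: [-6.2, -17.6, 11.0]
[[331.9, 44.1], [163.1, 237.5], [261.4, 238.3], [319.9, 275.9], [472.2, 272.7]]
-40.0 [[230.7, 237.1], [257.1, 237.1]]
-42.0 [[235.5, 237.1], [261.9, 237.1]]
```

It rolls and binds when pushed from the side. Better: turn the tool 90°, grip the nose across x (45 mm), and slide it held upright. Check clearances first.

```bash
python3 - <<'E'
from h import *
import pickle
from scipy.spatial.transform import Rotation as Ro
q=np.array([597.9,222.2,23,-.248]);yx=np.array([np.cos(q[3]),np.sin(q[3])]);yy=np.array([-yx[1],yx[0]])
c=pickle.load(open("w3.pkl","rb"))
# near rim outer edge pixel on w3 at z=24
uv=np.linalg.inv(c["K"])@[100,249,1];d=c["R"].T@uv;o=-c["R"].T@c["t"];P=o+d*(24-o[2])/d[2]
print("rim rail x",(P[:2]-q[:2])@yx)
o=bot.get_obs();d=o["tool_pos"][:2]-q[:2];print("tcp rail",d@yx,d@yy,o["tool_pos"],o["joint_positions"],o["time"])
E
```

```text
rim rail x -91.76192184227402
tcp rail 0.6184088249630788 -79.64610313989621 [578.94910704 144.83884805 218.96967714] [ 0.11777532  0.66715261  1.53472632 -0.00523412  0.94188802  1.94007283] 40.65
```

```bash
python3 shift.py '[[0,0,6,0,0],[0,0,6,-40,0],[70,0,-10,-70,-0.18],[70,-0.5,-33,-70,-0.36],[70,-0.5,-33,-70,-0.54]]' | egrep 'pos|cont'
python3 shift.py '[[70,0,0,0,-0.18],[70,0,0,0,-0.36],[70,0,0,0,-0.54],[70,0,0,0,-0.72],[70,0,0,0,-0.9]]' | egrep 'rot|pos|cont'
python3 shift.py '[[70,0,0,0,-0.131],[70,0,0,0,-0.131],[70,0,0,0,-0.131]]' | egrep 'rot|pos|wid'
python3 - <<'E'
from h import *
q=np.array([597.9,222.2,23,-.248]);yx=np.array([np.cos(q[3]),np.sin(q[3])]);yy=np.array([-yx[1],yx[0]])
o=bot.get_obs();d=o["tool_pos"][:2]-q[:2];print("tcp rail",d@yx,d@yy,o["tool_pos"][2],o["tcp_rot"][2]-1.3228,o["joint_positions"][5],o["time"])
E
```

```text
tool_pos: [586.8, 181.3, 288.4]
contact_force: [-0.2, -0.6, 0.2]
tool_pos: [586.7, 179.9, 287.8]
tcp_rot: [-3.141, -0.0, 1.198]
contact_force: [0.2, -0.6, -0.3]
tool_pos: [586.7, 179.7, 288.0]
tcp_rot: [-3.141, -0.0, 1.32]
grip_width: 70.0
tcp rail -0.4036836025686663 -43.95942448014999 287.9835029409766 -0.0023387431948265203 0.4225643703950081 42.275
```

```bash
python3 shift.py '[[70,0,0,20,0],[70,0,0,40,0],[70,0,0,43,0],[70,0,0,43,0]]' | egrep 'pos|cont'
python3 shift.py '[[30,0,0,0,0],[30,0,0,0,0],[30,0,0,0,0],[30,0,0,0,0]]' | egrep 'pos|cont|wid|fing'
```

```text
tool_pos: [587.0, 179.6, 245.5]
contact_force: [0.1, -0.2, 0.3]
tool_pos: [586.9, 179.5, 245.6]
contact_force: [-0.1, 0.8, 3.3]
grip_width: 44.8
finger_force: 30.0
```

```bash
for i in 1 2 3 4; do python3 shift.py '[[30,1,0,0,0],[30,1,0,0,0]]' | egrep 'pos|cont'; done
```

```text
tool_pos: [587.1, 180.1, 245.6]
contact_force: [-1.8, -3.4, 4.7]
tool_pos: [587.4, 181.1, 245.6]
contact_force: [-1.5, -3.1, 5.1]
tool_pos: [587.7, 182.0, 245.6]
contact_force: [-1.4, -4.7, 5.7]
tool_pos: [587.8, 182.3, 245.6]
contact_force: [-1.8, -6.7, 6.8]
```

Slides at ~4 N now; contact is starting at ~+2.7 mm. Press closed.

```bash
for i in 1 2 3 4; do python3 shift.py '[[30,0.7,0,0,0],[30,0.7,0,0,0]]' | egrep 'pos|cont'; done; python3 chk.py -40 | head -1
```

```text
tool_pos: [587.9, 182.5, 245.6]
contact_force: [-3.6, -9.7, 8.1]
tool_pos: [588.0, 182.7, 245.6]
contact_force: [-4.6, -13.0, 8.9]
tool_pos: [588.1, 182.9, 245.6]
contact_force: [-6.0, -15.2, 10.2]
tool_pos: [588.2, 183.1, 245.6]
contact_force: [-5.9, -17.8, 10.1]
[[180.0, 53.4], [142.6, 58.3], [252.6, 215.3], [387.9, 215.4], [503.6, 245.9]]
```

```bash
python3 shift.py '[[60,0,0,0,0],[70,0,0,0,0],[70,0,0,0,0],[70,0,0,-30,0],[70,0,0,-60,0]]' | egrep 'time|pos|cont|wid'
python3 shift.py '[[70,-20,0,-10,0],[70,-20,0,-10,0],[70,-20,0,-10,0]]' | egrep 'pos|cont'
python3 cap.py 10 wrist scene
python3 chk.py -40 -41
```

```text
time: 45.95
tool_pos: [588.3, 186.5, 305.3]
contact_force: [-0.0, -0.3, 0.5]
grip_width: 70.1
tool_pos: [583.2, 166.2, 313.9]
contact_force: [-1.4, 0.6, -0.1]
[[217.6, 56.6], [272.6, 173.6], [370.5, 173.9], [273.4, 190.1], [370.0, 190.3], [274.3, 231.6], [368.2, 231.6], [476.4, 247.9], [367.7, 247.5], [379.6, 250.8], [293.6, 255.7], [349.3, 256.1], [598.9, 347.9]]
left pred [[370.7, 172.5], [370.1, 188.8]]
-40.0 [[368.6, 230.5], [368.0, 245.5]]
-41.0 [[368.5, 231.9], [368.0, 246.9]]
```

The dots put half_a's centre at −39.8 ± 0.3 mm from the left half, which is flush (−40). It is level and aligned, and the robot is clear. Hand in.

```bash
python3 -c "
from plant import bot
print(bot.close_job())"
```

```text
the job is handed in; nothing more can be done
None
```

I handed the job in with half_a hooked, clicked onto the rail and slid up to the left half: the last wrist picture puts it at 39.8 ± 0.3 mm centre to centre (40 mm is flush) and level, at about 46 s, without moving the other half, the screwdriver or the cap.

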